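# Set the depth stop of the figure maker's bench press

## Task

Set the depth stop of the small bench press. The setting block already lies under the stop screw: with the T-handled square key, turn the screw down until the block just drags beneath it when it is pulled by its handle - no play left, but a nip of only a few newtons, never jammed tight. Then put the key back in the hole of its stand; leave the block under the stop, and the figures and the jar where they are.

Things in the scene. Friction and masses are not known exactly. Their poses are not given: they have to be found in the camera images.
- socket_mouth (a point): Centre of the mouth of the square socket in the stop screw's top, 161 mm above the table when the screw's joint reads 0. Socket 11.2 mm across, 18 mm deep, small chamfer; its sides are parallel to this point's x and y (every quarter turn is the same); z up. The screw is upright, of steel, with a 26 mm square head 22 mm high on a 40 mm round flange.
- stop_screw (a joint): Turn of the stop screw, rad, growing clockwise seen from above, near 0 at the start, -1 to 9. 6.28 rad clockwise lowers head and foot by 12 mm. It turns stiffly (0.05 N m) and stays where it is left. The key has some 0.1 rad of play in it, either way.
- boss (a point): Top centre, 122 mm above the table, of the 38 mm round dark boss (30 mm high) carrying the stop screw. x points along the block, away from its handle. A cross arm 24 mm wide joins it to the press's ram, 170 mm off on the +y side, where the press's head rises to 280 mm. Below it is the screw's 30 mm black foot, its face 89.2 mm below the socket's mouth, give or take 2.5 mm from one day to the next: not measured.
- block_top (a point): Setting block, about 0.45 kg: bright steel head 50 mm long (x), 36 wide, 36 high, with a thin dark handle to -x; this point is the middle of the head's top, z up. It lies on a flat steel land 32 mm above the table, before a low fence, its top at 68 mm, under the screw. The foot is sprung: a nip of 6 N per mm. To pull the block takes about 2.6 N when free, and about 1 N more for each N of nip (give or take 20%).
- block_grip (a point): The place to hold the setting block and feel its drag: mid-height of its handle, a bar 16 mm wide, 12 mm high and 130 mm long, 26 mm above the block's underside (58 mm above the table), 29 mm from the handle's free end and 125 mm behind (-x) the middle of the head. Same axes as the block's top. Pull towards -x, a few mm at most.
- key_handle (a point): The T-handled square key (0.14 kg), standing upright in its stand: this point is the middle of its black cross handle, a bar 74 mm long (along x), 14 mm thick (y) and 18 mm high, 95 mm above the key's tip; z up along the shank. The steel shank is 12 mm thick, with a 26 mm collar whose underside is 38 mm above the tip.
- key_tip (a point): The key's lower end, on its axis: a round pilot point 8 mm long, 6 mm thick at the end and tapering out to 10 mm, then a 10 mm square up to 30 mm, its sides parallel to the key's x and y axes. The key stands in the screw's socket when let go there, leaning a few degrees.
- stand_hole (a point): The key's wooden stand, a fixed block 75 x 55 x 45 mm high with one upright round 17 mm hole through it; this point is the middle of the hole's mouth, on the stand's top face. The key hangs in it by its collar, tip 38 mm below this point; any turn of the key will do.
- shepherd: Bystander: a clay figure of a man with a hat, 95 mm high, 40 mm across; origin under its centre.
- ox: Bystander: a clay ox on a small oblong base, 83 x 44 mm, 68 mm high; origin under its centre.
- jar: Bystander: a lidded glass jar, 48 mm across, 55 mm high; origin under its centre.
There are look-alikes about, which are no part of the job. What is shaped like the part that bears block_top but green or yellow is not meant.

How it is judged:
On the way:
1. the key is seated in the screw's socket (z of key_tip in the frame of socket_mouth below -0.012 m and horizontal distance between key_tip and socket_mouth below 0.004 m), for 0.2 s.
At the end, for the whole second after the job is handed in: The stop screw's foot nips the setting block with 1.5 to 7.5 N; the block lies flat, its head's middle within 12 mm of the screw's axis; the key stands upright in the stand's hole, down on its collar (within 4 mm) (contact force between stop_screw and block between 1.5 and 7.5 N and horizontal distance between block_top and socket_mouth below 0.012 m and angle between block_top's own z axis and vertical below 0.05 rad and z of key_tip in the frame of stand_hole below -0.034 m and horizontal distance between key_tip and stand_hole below 0.007 m and angle between key_tip's own z axis and vertical below 0.15 rad); the robot touches nothing.
It fails at once if the block is jammed: the stop screw presses on it with more than 20 N (contact force between stop_screw and block above 20 N).
It fails at once if the screw is turned or shoved with the fingers instead of the key (contact force between the fingers and stop_screw above 3 N).
It fails at once if a figure or the jar is shifted by more than 2 cm (distance of any of shepherd, ox, jar from where it was at the start of the episode above 0.02 m).
It also fails if it takes over 72 s, if anything falls off the work surface, if the arm or the gripper's body presses on something with over 40 N, if the wrist force passes 120 N, or if a joint passes its speed limit or range.

## Robot

A 6-joint arm with a two-finger parallel gripper is mounted at the origin on the work surface. World frame = base frame: x ahead of the robot, y to its left, z up, the work surface at z = 0. Lengths are in m, angles in rad, forces in N, time in s.
With the tool pointing down it reaches from about 0.375 to 0.825 m from the base axis. Payload 5.5 kg.
Tool frame: the origin (TCP) lies between the finger pads; the fingertips stand 17 mm ahead of it and the grasp point (between the pads) lies 2 mm behind it; y points along the fingers, z is the direction in which the jaws open and shut, and the axes are right-handed (so a half turn about y gives the same grasp; the last joint's range is limited). The gripper opens to 85 mm and grips with 20 to 120 N. Pads are 22 mm wide; open, the fingers measure 114 mm over their backs; the gripper's body (76 mm by 85 mm) begins 54 mm behind the grasp point. The pads swing forward as they close: fully open they stand 13 mm farther back than shut.
Start: joints at [1.308, 0.314, -0.047, 1.21, 0, 1.571], TCP at [0.156, 0.579, 0.248] pointing down, gripper open.
Joint ranges: [-2.67, 2.67], [-0.69, 1.73], [-1.03, 1.25], [-2.08, 2.16], [-1.42, 1.45], [-3.14, 3.14]. Speed limits (rad/s): [2.39, 2.39, 3.01, 3.14, 3.14, 3.14].

## Interface

Orientations are given as [roll, pitch, yaw] about the fixed x, y, z axes, in that order (R = Rz(yaw) Ry(pitch) Rx(roll)).
In Python, from workcell import bot gives the robot as it stands. The module is installed in compiled form; this text tells all that it offers.
- The arm moves only by the tool jog_arm, never from a script. Its argument "increments" is a list of rows, each an object of numbers: "wx", "wy", "wz": the turn, a rotation vector about the world's x, y, z in rad; "dx", "dy", "dz": the shift along the world's x, y, z in mm; "hand": the opening, from 0 (shut) to 1 (fully open). In form: [{"wx": .., "wy": .., "wz": .., "dx": .., "dy": .., "dz": .., "hand": ..}, ...]. A call has 1 to 20 rows; each row is the pose to reach, as a shift and turn from the pose measured when the call began; what a row does not reach only later rows make up. A row lasts 1/12 s, in which the tool goes at most 41.7 mm and 7.16 degrees, less where a joint would pass 70% of its speed; a pose out of reach is approached as far as the arm can. A call with a gripper value outside its range is refused whole. The fingers move at their own pace and stop on an object; the grip force is fixed at half the most. Time passes only in rows, so rows that repeat a pose let the fingers close. It gives the time, the measured TCP pose, the force and the opening at its end, in the units of the state.
- bot.observe(): the state, without advancing time (a new reading comes with each control period).
- bot.capture(name): name is "scene" or "top"; returns the picture (384x512x3 uint8, red, green, blue); there is no depth.
- bot.get_calibration(name): a dict with "fx", "fy", "cx", "cy" (pixels), "extrinsics" (4x4, takes a point from camera to world coordinates). Camera axes: x right, y up, looking along -z (the intrinsics and any distortion apply to the point x, -y, -z); pixel columns grow to the right and rows downward; lengths in m; the calibration is good to about 2 mm. A picture is of the moment at which its call begins. get_calibration takes no time and is no camera call.
- bot.sign_off(): hands the job in, once; it reports no verdict.
The state is a dict: "time_s": time; "q": joint angles; "qd": joint speeds; "effort": joint torques, N m; "ee_pos": TCP position; "orientation": TCP orientation; "wrist_force": force on the tool from outside, world axes, zero at the start; "torque": the same for the moment, N m; "opening": opening from 0.0 (shut) to 1.0 (fully open).
Only numpy, scipy, OpenCV 4.12 (cv2) and the standard library are available. Lean on these libraries where they do the work, as an engineer would, in place of code of your own. Each camera call takes 0.05 s, during which the arm holds its last target.

## Working session

There is one attempt and no reset: what is moved stays moved. The work goes in short steps, Python scripts to look and compute and a tool call to move; the robot and the scene stay as the last step left them, time stands still between calls to the robot, and variables do not carry over. Pictures are saved under pics/ and viewed, and the job is handed in when it is done.

Besides the shell and the picture viewer there is one more tool, called after "Call:" as a command line: name --argument value ..., lists and objects as JSON in quotes. jog_arm: Moves the arm, as the interface text tells. Its arguments: {"type":"object","properties":{"increments":{"type":"array"}},"required":["increments"]}

```bash
mkdir -p pics
cat > h.py <<'E'
import numpy as np, cv2
from workcell import bot
def cal(n):
    c=bot.get_calibration(n); return c
def ray(n,u,v):
    c=cal(n); E=np.array(c["extrinsics"])
    d=np.array([(u-c["cx"])/c["fx"],-(v-c["cy"])/c["fy"],-1.0])
    return E[:3,3],E[:3,:3]@d
def onz(n,u,v,z):
    o,d=ray(n,u,v); return o+d*(z-o[2])/d[2]
def proj(n,p):
    c=cal(n);E=np.array(c["extrinsics"]); q=E[:3,:3].T@(np.array(p)-E[:3,3])
    return c["cx"]+c["fx"]*q[0]/-q[2], c["cy"]-c["fy"]*q[1]/-q[2]
def tri(u1,v1,u2,v2):
    o,d=ray("scene",u1,v1);p,e=ray("top",u2,v2)
    A=np.stack([d,-e],1); s=np.linalg.lstsq(A,p-o,rcond=None)[0]
    a=o+s[0]*d;b=p+s[1]*e; return (a+b)/2,np.linalg.norm(a-b)
E
python3 - <<'E'
from h import *
for n in("scene","top"):
    im=bot.capture(n); cv2.imwrite(f"pics/{n}0.png",im[:,:,::-1]); c=cal(n); print({k:v for k,v in c.items() if k!="extrinsics"}); print(np.round(c["extrinsics"],3))
print(bot.observe())
E
```

```text
{'fx': 487.1828405249922, 'fy': 487.1828405249922, 'cx': 262.660297616269, 'cy': 191.4449328820538}
[[-0.42  -0.556  0.718  1.443]
 [ 0.908 -0.265  0.326  0.541]
 [ 0.009  0.788  0.616  0.937]
 [ 0.     0.     0.     1.   ]]
{'fx': 392.7389536846944, 'fy': 392.7389536846944, 'cx': 255.8450925090868, 'cy': 189.12959019316287}
[[-0.02   0.993 -0.12   0.336]
 [-1.    -0.022 -0.017  0.097]
 [-0.02   0.12   0.993  1.325]
 [ 0.     0.     0.     1.   ]]
{'time_s': 0.1, 'q': array([ 1.30802933e+00,  3.14134893e-01, -4.79452411e-02,  1.21021186e+00,
        9.47414343e-06,  1.57083397e+00]), 'qd': array([ 0.00020556, -0.00122817,  0.00223516,  0.00032656, -0.0003505 ,
       -0.0005996 ]), 'effort': array([-6.20041847e-04, -5.40768456e+01,  3.40541160e+01,  1.11754885e-02,
       -1.60083488e-05, -6.75424175e-06]), 'ee_pos': array([0.15572424, 0.57894091, 0.24754785]), 'orientation': array([-1.57229199e+00,  9.41782719e-06, -2.62804660e-01]), 'wrist_force': array([-0.03632424, -0.43805651,  0.422517  ]), 'torque': array([-0.03080395, -0.0410053 ,  0.04477964]), 'opening': 1.0028687762771986}
```

View pics/scene0.png

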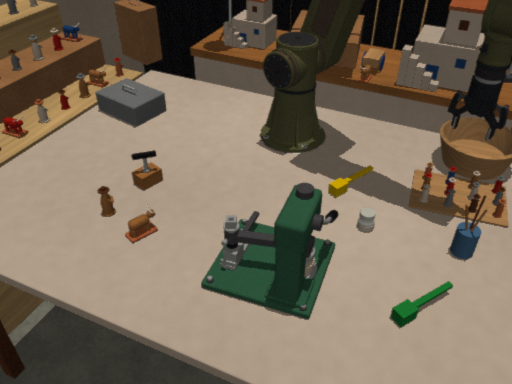

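View pics/top0.png

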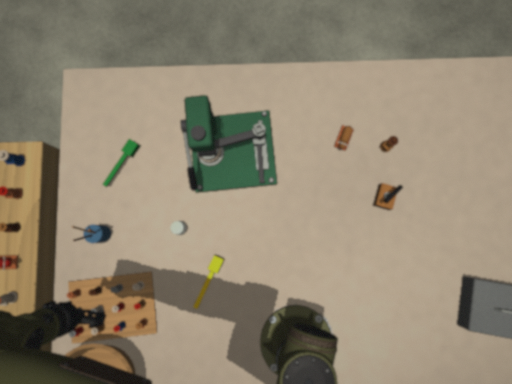

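Run:
```python
import cv2,numpy as np
s=cv2.imread("pics/scene0.png");t=cv2.imread("pics/top0.png")
def crop(im,x,y,w,h,k,o):
    cv2.imwrite(o,cv2.resize(im[y:y+h,x:x+w],None,fx=k,fy=k,interpolation=cv2.INTER_CUBIC))
crop(s,195,180,150,130,5,"pics/c1.png")
crop(t,175,85,110,110,5,"pics/c2.png")
a=cv2.resize(s[130:250,80:190],None,fx=4,fy=4,interpolation=cv2.INTER_CUBIC)
b=cv2.resize(t[110:230,320:420],None,fx=4,fy=4,interpolation=cv2.INTER_CUBIC)
cv2.imwrite("pics/c3.png",np.hstack([a,b[:480]])[:, :800])
```

```text
(no output)
```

View pics/c1.png

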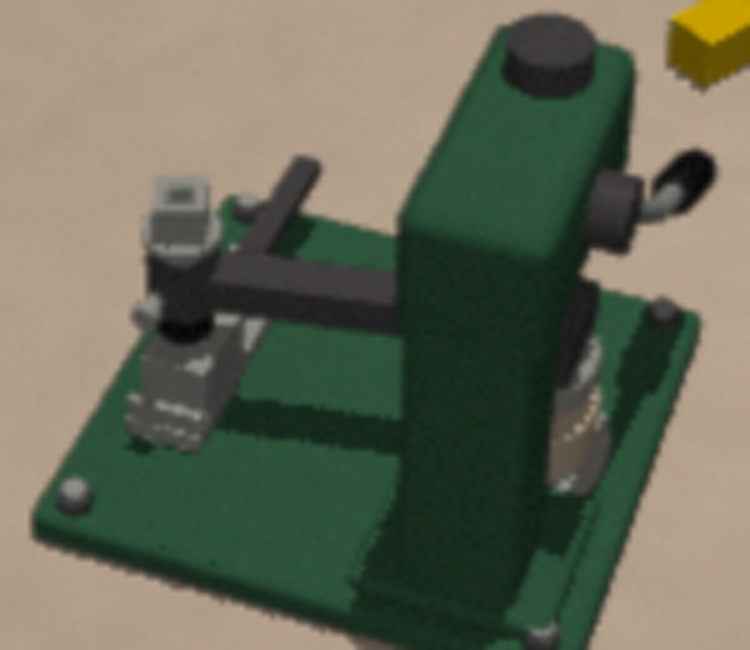

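View pics/c2.png

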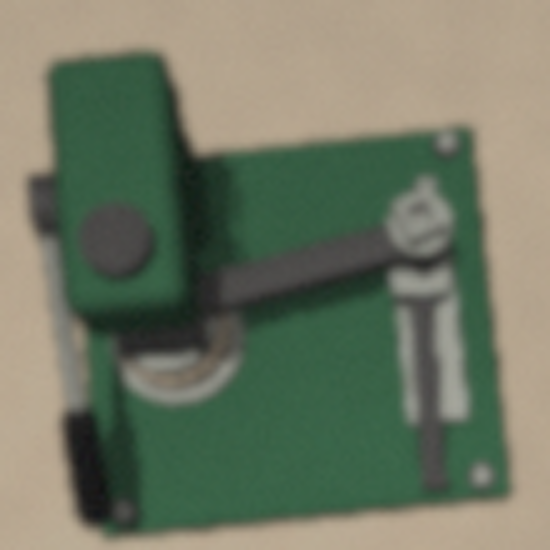

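View pics/c3.png

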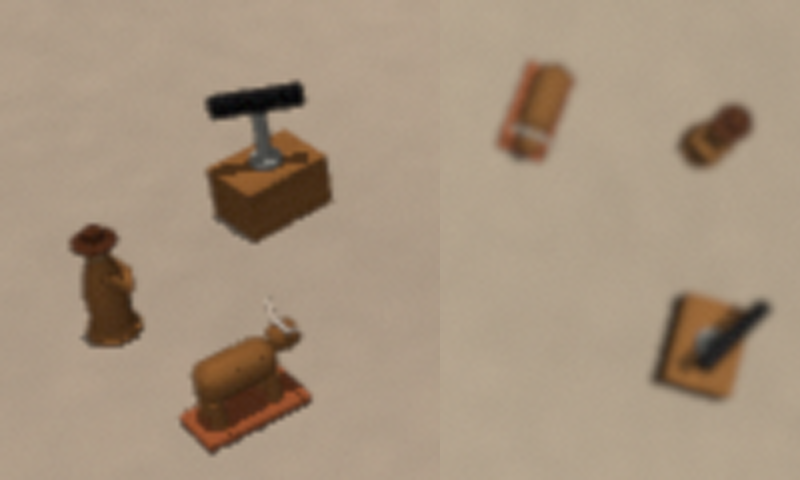

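Run:
```python
from h import *
s=cv2.imread("pics/scene0.png");t=cv2.imread("pics/top0.png")
def bar(n,im,x,y,w,h,thr):
    g=im[y:y+h,x:x+w].max(2); m=(g<thr).astype(np.uint8)
    k,l,st,c=cv2.connectedComponentsWithStats(m)
    i=1+np.argmax(st[1:,4]); pts=np.argwhere(l==i)[:,::-1].astype(np.float32)
    r=cv2.minAreaRect(pts); print(n,st[i],c[i]+[x,y],r); 
    return c[i]+[x,y],r
for n,im,b in (("scene",s,(125,140,45,30)),("top",t,(370,175,50,40))):
    for thr in (40,50,60):
        bar(n,im,*b,thr)
# crops big
def crop(im,x,y,w,h,k): return cv2.resize(im[y:y+h,x:x+w],None,fx=k,fy=k,interpolation=cv2.INTER_CUBIC)
cv2.imwrite("pics/d1.png",np.hstack([crop(s,215,205,40,60,10),crop(t,245,115,40,60,10)]))
```

```text
scene [  8  11  22   8 103] [143.38834951 154.90291262] ((18.49188995361328, 14.948649406433105), (4.834839820861816, 21.67879867553711), 81.02737426757812)
scene [  7  11  24   8 112] [143.53571429 154.86607143] ((18.609996795654297, 15.269998550415039), (5.798275947570801, 22.910261154174805), 81.8698959350586)
scene [  7  11  24   8 122] [143.56557377 154.87704918] ((18.54045867919922, 15.263006210327148), (5.854201793670654, 23.340778350830078), 81.25383758544922)
top [15 13 15 13 32] [391.3125 194.1875] ((21.750003814697266, 18.75), (2.1213202476501465, 18.384777069091797), 45.0)
top [15 12 16 15 56] [391.55357143 193.92857143] ((22.000001907348633, 17.999998092651367), (2.8284268379211426, 19.798988342285156), 45.0)
top [14 12 17 15 74] [391.02702703 194.52702703] ((21.750003814697266, 18.25), (4.242640495300293, 20.50609588623047), 45.0)
```

View pics/d1.png

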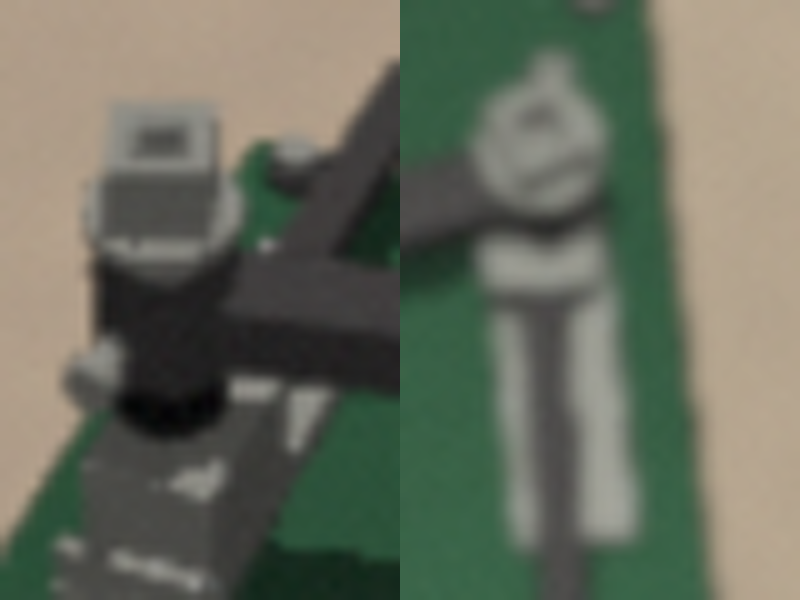

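Run:
```python
from h import *
f=lambda P,x,y:((P[0]+.5)/10-.5+x,(P[1]+.5)/10-.5+y)
print("handle tri",tri(143.5,154.9,391.2,194.2))
Q=[f(p,215,205) for p in [(110,102),(218,104),(216,176),(102,172)]]
W=[onz("scene",*q,.161) for q in Q]; W=np.array(W);print(W.round(4),W.mean(0))
for i in range(4):
    d=W[(i+1)%4]-W[i]; print(np.linalg.norm(d),np.degrees(np.arctan2(d[1],d[0]))%90)
print("sock scene",onz("scene",*f((162,138),215,205),.161))
print("sock top",onz("top",*f((545-400,120),245,115),.161))
# flange circle centre in top: approx (540,150), z=.139
print("flange top",onz("top",*f((542-400,145),245,115),.139))
# handle ends scene at z .102..; block handle top line in top z=.064
a=onz("top",*f((548-400,310),245,115),.064);b=onz("top",*f((560-400,590),245,115),.064);d=a-b
print("blk",a,b,np.degrees(np.arctan2(d[1],d[0])))
# land centre line
for n,im,thr in(("scene","pics/scene0.png",60),):
    im=cv2.imread(im); 
# key bar ends in scene from minAreaRect
c=np.array([125+18.5,140+15.2]);L=11.6
import math
for an in(81.3,):
    v=np.array([math.cos(math.radians(an-90)),math.sin(math.radians(an-90))])
    e1=onz("scene",*(c-L*v),.102);e2=onz("scene",*(c+L*v),.102);d=e2-e1
    print(e1,e2,np.linalg.norm(d),np.degrees(np.arctan2(d[1],d[0])))
e1=onz("top",391.2-6.7,194.2+6.7,.106);e2=onz("top",391.2+6.7,194.2-6.7,.106);d=e2-e1;print(e1,e2,np.linalg.norm(d),np.degrees(np.arctan2(d[1],d[0])))
```

```text
handle tri (array([ 0.45961211, -0.30577837,  0.10074692]), np.float64(0.00598664687647173))
[[0.6607 0.0869 0.161 ]
 [0.6501 0.111  0.161 ]
 [0.6738 0.1227 0.161 ]
 [0.6842 0.0974 0.161 ]] [0.66719429 0.10449671 0.161     ]
0.026331515187159243 23.800544014476188
0.026366442727637784 26.21443544928404
0.027369996315711655 22.38942546022477
0.025669153744754418 23.979821814905875
sock scene [0.66708176 0.10457098 0.161     ]
sock top [0.66777698 0.10336164 0.161     ]
flange top [0.66613171 0.1045873  0.139     ]
blk [0.63152817 0.10429445 0.064     ] [0.53860127 0.10236112 0.064     ] 1.1918565026304944
[ 0.48565331 -0.3327053   0.102     ] [ 0.43945571 -0.28098827  0.102     ] 0.06934601036176392 131.77366446238577
[ 0.43727305 -0.27939608  0.106     ] [ 0.47807795 -0.3231907   0.106     ] 0.05985823663962294 -47.02397059465982
```

Run:
```python
from h import *
s=cv2.imread("pics/scene0.png");t=cv2.imread("pics/top0.png")
def crop(im,x,y,w,h,k): return cv2.resize(im[y:y+h,x:x+w],None,fx=k,fy=k,interpolation=cv2.INTER_CUBIC)
a=crop(s,128,145,40,50,10);b=crop(t,370,175,40,50,10)
# overlays: project hypothesised handle ends
def f(n,p,x,y):
    u,v=proj(n,p); return int(round((u-x+.5)*10-.5)),int(round((v-y+.5)*10-.5))
for (cx,cy,col) in ((.4615,-.3060,(0,255,0)),):
    th=np.radians(-48); d=np.array([np.cos(th),np.sin(th)])
    for h in (.111,.093):
      for sgn in(1,-1):
        for w in (1,-1):
          p=np.array([cx,cy])+sgn*.037*d+w*.007*np.array([-d[1],d[0]])
          cv2.circle(a,f("scene",[*p,h],128,145),3,col,-1);cv2.circle(b,f("top",[*p,h],370,175),3,col,-1)
    for z in (.045,.06): cv2.circle(a,f("scene",[cx,cy,z],128,145),4,(0,0,255),-1);cv2.circle(b,f("top",[cx,cy,z],370,175),4,(0,0,255),-1)
cv2.imwrite("pics/e1.png",np.hstack([a,b]))
```

```text
(no output)
```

View pics/e1.png

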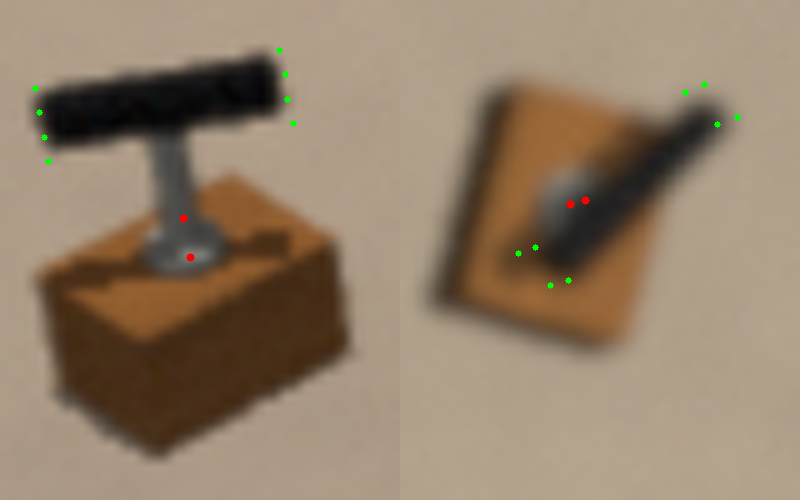

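Run:
```python
from h import *
t=cv2.imread("pics/top0.png").astype(int);g=t.max(2)
print(g[184:206,382:404])
print(tri(143.5,154.9,393.0,193.2), tri(143.4,154.8,392.3,193.7))
# stand centre: top-face corners in scene and top
f=lambda P,x,y:((P[0]+.5)/10-.5+x,(P[1]+.5)/10-.5+y)
S=[(38,275),(230,173),(335,238),(143,342)]
W=np.array([onz("scene",*f(p,128,145),.045) for p in S]);print(W.mean(0),[np.linalg.norm(W[i]-W[i-1]) for i in range(4)])
S=[(118,78),(270,125),(210,352),(68,305)]
W=np.array([onz("top",*f(p,370,175),.045) for p in S]);print(W.mean(0),[np.linalg.norm(W[i]-W[i-1]) for i in range(4)])
# collar centre scene (182,245) 
print("collar",onz("scene",*f((182,247),128,145),.050))
```

```text
[[136 148 155 157 160 163 165 166 169 170 171 172 173 176 173 168 158 149
  145 153 162 170]
 [136 146 151 154 155 158 159 161 162 164 162 159 161 166 164 150 128 110
  107 120 144 163]
 [140 150 153 154 155 155 157 155 154 152 143 134 137 141 137 119  89  68
   64  86 124 154]
 [143 151 154 154 156 156 155 153 147 137 120 108 104 103  98  78  57  42
   49  75 117 150]
 [147 152 155 155 154 157 154 148 141 121 101  88  79  71  60  47  38  38
   62  96 130 158]
 [147 153 155 156 156 153 150 138 123 109  92  77  61  48  37  33  43  61
   91 125 153 169]
 [150 154 155 155 154 149 135 117 103  90  76  62  49  38  36  40  62  93
  125 153 167 174]
 [151 153 153 151 150 139 118 100  84  75  64  49  38  31  39  62  92 126
  151 169 175 176]
 [152 152 146 145 141 124 101  84  73  59  49  37  35  41  60  91 124 152
  167 175 176 176]
 [151 146 135 128 120 102  85  66  54  43  35  35  38  59  87 124 153 170
  176 177 176 177]
 [149 135 119 107  95  78  62  48  39  35  40  42  55  84 120 149 167 175
  177 176 176 177]
 [144 122 103  89  76  58  44  37  35  34  41  55  83 114 143 165 174 176
  1
[... 804 characters left out ...]
2 158 165 172 174 175 175 173
  174 175 174 176]
 [145 149 148 147 147 149 151 151 151 152 154 161 169 173 176 174 175 174
  175 175 175 175]]
(array([ 0.46102873, -0.30831804,  0.1017496 ]), np.float64(0.0001647256657467353)) (array([ 0.46024773, -0.30753139,  0.10144961]), np.float64(0.0027573001706105884))
[ 0.46148577 -0.30699319  0.045     ] [np.float64(0.052554741023686916), np.float64(0.07536102928503291), np.float64(0.05323566591257684), np.float64(0.07468169963176885)]
[ 0.45819796 -0.30465598  0.045     ] [np.float64(0.07670719462417179), np.float64(0.051108709932416244), np.float64(0.07738684079943203), np.float64(0.047701426227240225)]
collar [ 0.46373004 -0.30661116  0.05      ]
```

Candidates (scene px):
- **Key:** the only T-shape is at (144,155), in the wooden stand at (147,176).
- **Screw and block:** the steel square head is at (231,218), on the dark boss. The bright block under it is at (235,255).
- **Look-alike blocks:** yellow (345,183) and green (408,306). Neither is meant.
- **Other:** the round knob on the press head (305,190) and the lever knob (331,217) are not the screw. The crop c1 confirmed this choice.

Measured points:
- **Socket:** about (0.667, 0.104), yaw 24° (mod 90).
- **Key handle:** about (0.461, -0.3075, 0.102), yaw -48°.

First I move over the key.

Call:
jog_arm --increments '[{"dx": 294,"dy": -379,"dz": 80,"wz": -0.3},{"dx": 294,"dy": -379,"dz": 80,"wz": -0.3},{"dx": 294,"dy": -379,"dz": 80,"wz": -0.3},{"dx": 294,"dy": -379,"dz": 80,"wz": -0.3},{"dx": 294,"dy": -379,"dz": 80,"wz": -0.3},{"dx": 294,"dy": -379,"dz": 80,"wz": -0.3},{"dx": 294,"dy": -379,"dz": 80,"wz": -0.3},{"dx": 294,"dy": -379,"dz": 80,"wz": -0.3},{"dx": 294,"dy": -379,"dz": 80,"wz": -0.3},{"dx": 294,"dy": -379,"dz": 80,"wz": -0.3},{"dx": 294,"dy": -379,"dz": 80,"wz": -0.3},{"dx": 294,"dy": -379,"dz": 80,"wz": -0.3}]'

```text
$.increments[0]: bad value
```

Call:
jog_arm --increments '[{"wx": 0,"wy": 0,"wz": -0.3,"dx": 294,"dy": -379,"dz": 80,"hand": 1},{"wx": 0,"wy": 0,"wz": -0.3,"dx": 294,"dy": -379,"dz": 80,"hand": 1},{"wx": 0,"wy": 0,"wz": -0.3,"dx": 294,"dy": -379,"dz": 80,"hand": 1},{"wx": 0,"wy": 0,"wz": -0.3,"dx": 294,"dy": -379,"dz": 80,"hand": 1},{"wx": 0,"wy": 0,"wz": -0.3,"dx": 294,"dy": -379,"dz": 80,"hand": 1},{"wx": 0,"wy": 0,"wz": -0.3,"dx": 294,"dy": -379,"dz": 80,"hand": 1},{"wx": 0,"wy": 0,"wz": -0.3,"dx": 294,"dy": -379,"dz": 80,"hand": 1},{"wx": 0,"wy": 0,"wz": -0.3,"dx": 294,"dy": -379,"dz": 80,"hand": 1},{"wx": 0,"wy": 0,"wz": -0.3,"dx": 294,"dy": -379,"dz": 80,"hand": 1},{"wx": 0,"wy": 0,"wz": -0.3,"dx": 294,"dy": -379,"dz": 80,"hand": 1},{"wx": 0,"wy": 0,"wz": -0.3,"dx": 294,"dy": -379,"dz": 80,"hand": 1},{"wx": 0,"wy": 0,"wz": -0.3,"dx": 294,"dy": -379,"dz": 80,"hand": 1}]'

```text
time_s: 1.1
ee_pos: [0.4513, 0.197, 0.3279]
orientation: [-1.573, -0.001, -0.565]
wrist_force: [0.8, 0.0, -0.7]
opening: 0.999
```

Call:
jog_arm --increments '[{"wx": 0,"wy": 0,"wz": -0.27,"dx": 10,"dy": -504,"dz": -138,"hand": 0.7},{"wx": 0,"wy": 0,"wz": -0.27,"dx": 10,"dy": -504,"dz": -138,"hand": 0.7},{"wx": 0,"wy": 0,"wz": -0.27,"dx": 10,"dy": -504,"dz": -138,"hand": 0.7},{"wx": 0,"wy": 0,"wz": -0.27,"dx": 10,"dy": -504,"dz": -138,"hand": 0.7},{"wx": 0,"wy": 0,"wz": -0.27,"dx": 10,"dy": -504,"dz": -138,"hand": 0.7},{"wx": 0,"wy": 0,"wz": -0.27,"dx": 10,"dy": -504,"dz": -138,"hand": 0.7},{"wx": 0,"wy": 0,"wz": -0.27,"dx": 10,"dy": -504,"dz": -138,"hand": 0.7},{"wx": 0,"wy": 0,"wz": -0.27,"dx": 10,"dy": -504,"dz": -138,"hand": 0.7},{"wx": 0,"wy": 0,"wz": -0.27,"dx": 10,"dy": -504,"dz": -138,"hand": 0.7},{"wx": 0,"wy": 0,"wz": -0.27,"dx": 10,"dy": -504,"dz": -138,"hand": 0.7},{"wx": 0,"wy": 0,"wz": -0.27,"dx": 10,"dy": -504,"dz": -138,"hand": 0.7},{"wx": 0,"wy": 0,"wz": -0.27,"dx": 10,"dy": -504,"dz": -138,"hand": 0.7},{"wx": 0,"wy": 0,"wz": -0.27,"dx": 10,"dy": -504,"dz": -138,"hand": 0.7},{"wx": 0,"wy": 0,"wz": -0.27,"dx": 10,"dy": -504,"dz": -138,"hand": 0.7}]'

```text
time_s: 2.27
ee_pos: [0.4601, -0.311, 0.1877]
orientation: [-1.574, 0.0, -0.84]
wrist_force: [-0.4, 0.5, -0.6]
opening: 0.697
```

Run:
```python
from h import *
o=bot.observe();print(o["q"].round(3),o["wrist_force"],o["ee_pos"],o["orientation"])
s=bot.capture("scene");cv2.imwrite("pics/s1.png",cv2.resize(s[110:210,90:210,::-1],None,fx=6,fy=6,interpolation=cv2.INTER_CUBIC))
```

```text
[-0.592  0.263 -0.256  1.053 -0.003  0.247] [-0.35282236  0.48864784 -0.58178004] [ 0.46013344 -0.31096787  0.18770228] [-1.57446489e+00  2.44789950e-04 -8.39686849e-01]
```

View pics/s1.png

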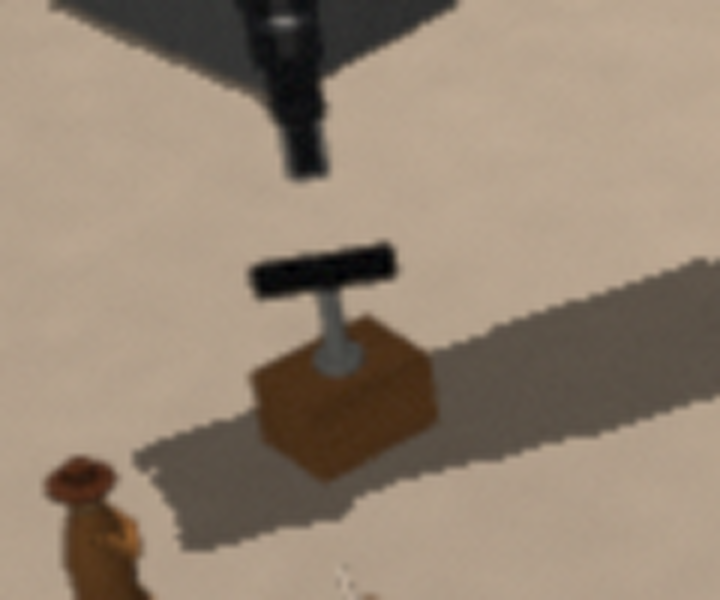

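Call:
jog_arm --increments '[{"wx": 0,"wy": 0,"wz": 0,"dx": 1,"dy": 3.5,"dz": -40,"hand": 0.7},{"wx": 0,"wy": 0,"wz": 0,"dx": 1,"dy": 3.5,"dz": -70,"hand": 0.7},{"wx": 0,"wy": 0,"wz": 0,"dx": 1,"dy": 3.5,"dz": -87,"hand": 0.7},{"wx": 0,"wy": 0,"wz": 0,"dx": 1,"dy": 3.5,"dz": -87,"hand": 0.7}]'

```text
time_s: 2.65
ee_pos: [0.4585, -0.302, 0.0976]
orientation: [-1.575, 0.009, -0.837]
wrist_force: [-1.7, 0.3, 0.2]
opening: 0.699
```

Run:
```python
from h import *
o=bot.observe();print(o["wrist_force"],o["ee_pos"],o["orientation"])
s=bot.capture("scene");cv2.imwrite("pics/s2.png",cv2.resize(s[110:210,90:210,::-1],None,fx=6,fy=6,interpolation=cv2.INTER_CUBIC))
```

```text
[-1.65257842  0.27798969  0.20778593] [ 0.45848202 -0.3019837   0.09763357] [-1.57465952  0.00864977 -0.83726385]
```

View pics/s2.png

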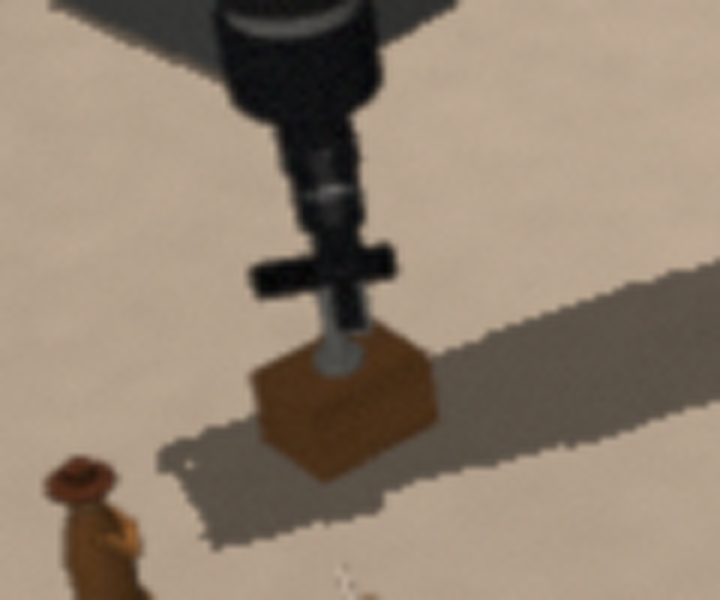

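Call:
jog_arm --increments '[{"wx": 0,"wy": 0,"wz": 0,"dx": 2.5,"dy": -5.5,"dz": 2,"hand": 0.7},{"wx": 0,"wy": 0,"wz": 0,"dx": 2.5,"dy": -5.5,"dz": 2,"hand": 0.7},{"wx": 0,"wy": 0,"wz": 0,"dx": 2.5,"dy": -5.5,"dz": 2,"hand": 0.7}]'

```text
time_s: 2.95
ee_pos: [0.4638, -0.3092, 0.1039]
orientation: [-1.573, 0.003, -0.837]
wrist_force: [-0.3, 0.6, 1.0]
opening: 0.701
```

Run:
```python
from h import *
o=bot.observe();print(o["wrist_force"],o["ee_pos"],o["orientation"],o["qd"].round(3))
s=bot.capture("scene");cv2.imwrite("pics/s3.png",cv2.resize(s[110:210,90:210,::-1],None,fx=6,fy=6,interpolation=cv2.INTER_CUBIC))
o=bot.observe();print(o["wrist_force"],o["ee_pos"],o["orientation"],o["qd"].round(3))
```

```text
[-0.25085785  0.61668436  1.02362983] [ 0.46379321 -0.30918189  0.10390135] [-1.57310651  0.00251821 -0.83698062] [-0.003  0.002 -0.011 -0.008  0.001 -0.   ]
[-0.16922702 -0.04728079 -0.26307641] [ 0.46350699 -0.30905702  0.1036296 ] [-1.57318639  0.00295884 -0.83708002] [-0.002  0.003 -0.012 -0.003 -0.001  0.001]
```

View pics/s3.png

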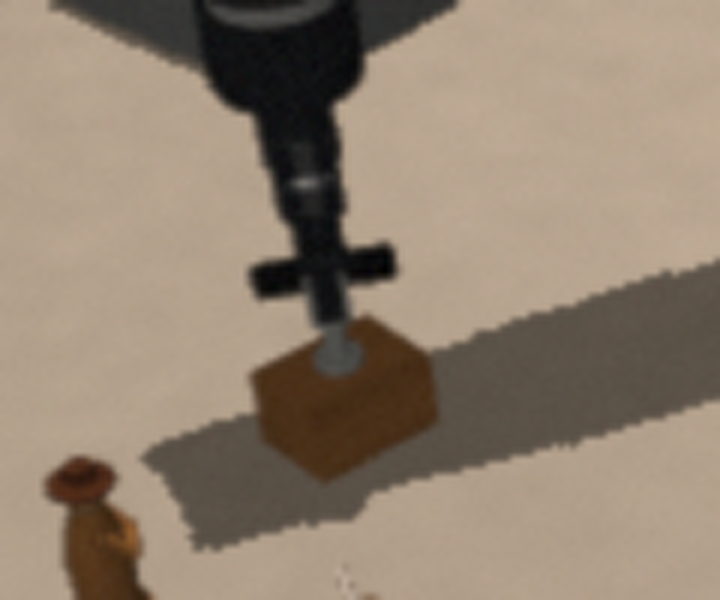

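Call:
jog_arm --increments '[{"wx": 0,"wy": 0,"wz": 0,"dx": -1,"dy": 1,"dz": -3,"hand": 0.7},{"wx": 0,"wy": 0,"wz": 0,"dx": -1,"dy": 1,"dz": -3,"hand": 0.7},{"wx": 0,"wy": 0,"wz": 0,"dx": -1,"dy": 1,"dz": -3,"hand": 0.4},{"wx": 0,"wy": 0,"wz": 0,"dx": -1,"dy": 1,"dz": -3,"hand": 0},{"wx": 0,"wy": 0,"wz": 0,"dx": -1,"dy": 1,"dz": -3,"hand": 0},{"wx": 0,"wy": 0,"wz": 0,"dx": -1,"dy": 1,"dz": -3,"hand": 0},{"wx": 0,"wy": 0,"wz": 0,"dx": -1,"dy": 1,"dz": -3,"hand": 0},{"wx": 0,"wy": 0,"wz": 0,"dx": -1,"dy": 1,"dz": -3,"hand": 0}]'

```text
time_s: 3.67
ee_pos: [0.4627, -0.3081, 0.1008]
orientation: [-1.573, 0.003, -0.837]
wrist_force: [-0.2, 0.0, 1.3]
opening: 0.15
```

Call:
jog_arm --increments '[{"wx": 0,"wy": 0,"wz": 0,"dx": 0,"dy": 0,"dz": 15,"hand": 0},{"wx": 0,"wy": 0,"wz": 0,"dx": 0,"dy": 0,"dz": 30,"hand": 0},{"wx": 0,"wy": 0,"wz": 0,"dx": 0,"dy": 0,"dz": 60,"hand": 0},{"wx": 0,"wy": 0,"wz": 0.1,"dx": 0,"dy": 0,"dz": 95,"hand": 0},{"wx": 0,"wy": 0,"wz": 0.2,"dx": 0,"dy": 0,"dz": 130,"hand": 0},{"wx": 0,"wy": 0,"wz": 0.3,"dx": 0,"dy": 0,"dz": 165,"hand": 0},{"wx": 0,"wy": 0,"wz": 0.4,"dx": 0,"dy": 0,"dz": 185,"hand": 0},{"wx": 0,"wy": 0,"wz": 0.4,"dx": 0,"dy": 0,"dz": 185,"hand": 0}]'

```text
time_s: 4.33
ee_pos: [0.4646, -0.3094, 0.2909]
orientation: [-1.574, -0.005, -0.434]
wrist_force: [-0.1, -0.2, -1.1]
opening: 0.151
```

Run:
```python
from h import *
o=bot.observe();print(o["wrist_force"],o["ee_pos"],o["orientation"],o["opening"])
s=bot.capture("scene");cv2.imwrite("pics/s4.png",cv2.resize(s[60:210,60:240,::-1],None,fx=4,fy=4,interpolation=cv2.INTER_CUBIC))
```

```text
[-0.10189652 -0.15127466 -1.07665382] [ 0.46458132 -0.30940545  0.29088186] [-1.57423495 -0.00496192 -0.43354992] 0.15089701323179658
```

View pics/s4.png

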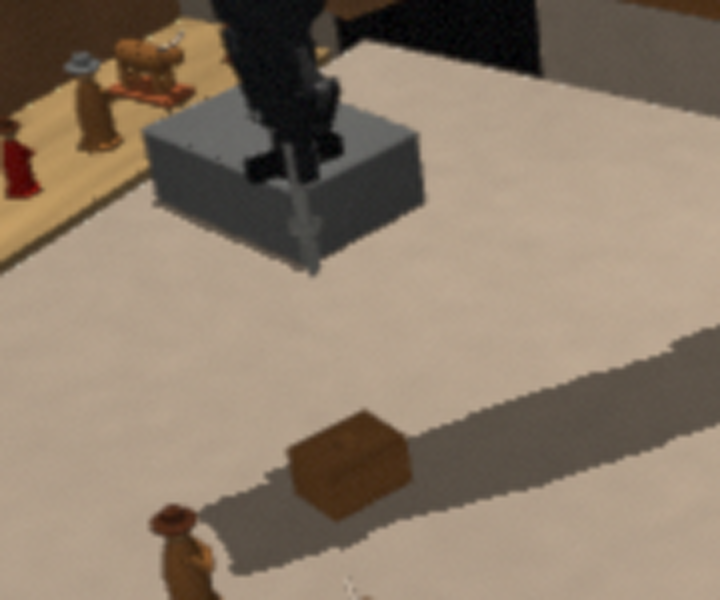

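Call:
jog_arm --increments '[{"wx": 0,"wy": 0,"wz": 0.12,"dx": 10,"dy": 20,"dz": 0,"hand": 0},{"wx": 0,"wy": 0,"wz": 0.24,"dx": 22,"dy": 44,"dz": 0,"hand": 0},{"wx": 0,"wy": 0,"wz": 0.36,"dx": 34,"dy": 70,"dz": 0,"hand": 0},{"wx": 0,"wy": 0,"wz": 0.48,"dx": 46,"dy": 96,"dz": 0,"hand": 0},{"wx": 0,"wy": 0,"wz": 0.6,"dx": 58,"dy": 122,"dz": 0,"hand": 0},{"wx": 0,"wy": 0,"wz": 0.72,"dx": 70,"dy": 146,"dz": 0,"hand": 0},{"wx": 0,"wy": 0,"wz": 0.84,"dx": 82,"dy": 170,"dz": 0,"hand": 0},{"wx": 0,"wy": 0,"wz": 0.96,"dx": 94,"dy": 194,"dz": 0,"hand": 0},{"wx": 0,"wy": 0,"wz": 1.08,"dx": 106,"dy": 218,"dz": 0,"hand": 0},{"wx": 0,"wy": 0,"wz": 1.2,"dx": 118,"dy": 242,"dz": 0,"hand": 0},{"wx": 0,"wy": 0,"wz": 1.32,"dx": 130,"dy": 266,"dz": 0,"hand": 0},{"wx": 0,"wy": 0,"wz": 1.44,"dx": 142,"dy": 290,"dz": 0,"hand": 0},{"wx": 0,"wy": 0,"wz": 1.56,"dx": 154,"dy": 314,"dz": 0,"hand": 0},{"wx": 0,"wy": 0,"wz": 1.68,"dx": 166,"dy": 338,"dz": 0,"hand": 0},{"wx": 0,"wy": 0,"wz": 1.8,"dx": 178,"dy": 360,"dz": 0,"hand": 0},{"wx": 0,"wy": 0,"wz": 1.92,"dx": 188,"dy": 382,"dz": 0,"hand": 0},{"wx": 0,"wy": 0,"wz": 2.04,"dx": 196,"dy": 400,"dz": 0,"hand": 0},{"wx": 0,"wy": 0,"wz": 2.16,"dx": 202,"dy": 413,"dz": 0,"hand": 0},{"wx": 0,"wy": 0,"wz": 2.28,"dx": 202,"dy": 413,"dz": 0,"hand": 0},{"wx": 0,"wy": 0,"wz": 2.4,"dx": 202,"dy": 413,"dz": 0,"hand": 0}]'

```text
time_s: 6.05
ee_pos: [0.6651, 0.1051, 0.2848]
orientation: [-1.569, -0.003, 1.968]
wrist_force: [-0.0, -0.4, -0.7]
opening: 0.152
```

Call:
jog_arm --increments '[{"wx": 0,"wy": 0,"wz": 0,"dx": 0,"dy": 0,"dz": 0,"hand": 0},{"wx": 0,"wy": 0,"wz": 0,"dx": 0,"dy": 0,"dz": 0,"hand": 0}]'

```text
time_s: 6.22
ee_pos: [0.664, 0.1052, 0.282]
orientation: [-1.565, -0.004, 1.964]
wrist_force: [0.5, -0.5, -1.9]
opening: 0.155
```

Run:
```python
from h import *
o=bot.observe();print(o["wrist_force"],o["ee_pos"],o["orientation"],o["q"].round(3),o["qd"].round(3))
s=bot.capture("scene");t=bot.capture("top");cv2.imwrite("pics/fs5.png",s[:,:,::-1]);cv2.imwrite("pics/ft5.png",t[:,:,::-1])
cv2.imwrite("pics/s5.png",cv2.resize(s[150:260,190:290,::-1],None,fx=5,fy=5,interpolation=cv2.INTER_CUBIC))
```

```text
[ 0.47959525 -0.49725792 -1.91421024] [0.66403403 0.10518207 0.28201862] [-1.56533428 -0.0036578   1.96436584] [ 0.156  0.453  0.23   1.354  0.002 -1.808] [-0.007 -0.011  0.007  0.007  0.     0.012]
```

View pics/s5.png

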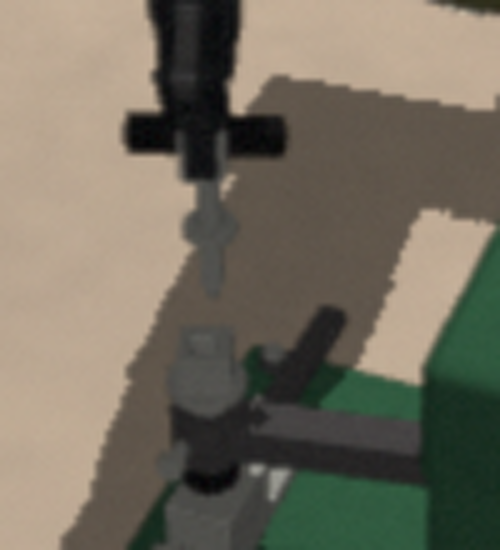

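Run:
```python
from h import *
f=lambda P:((P[0]+.5)/5-.5+190,(P[1]+.5)/5-.5+150)
p=np.array([.664,.1052,.282+.002])
for d in (0,.057,.095): print(d,np.round(proj("scene",p-[0,0,d]),2))
print("obs handle",f((205,134)),"collar",f((210,226)),"tip",f((212,297)))
for z in(.186,.188,.190): print(onz("scene",*f((212,297)),z))
print("sock px",proj("scene",(.667,.1044,.161)), "obs",f((207,341)))
```

```text
0 [229.94 176.65]
0.057 [230.72 196.34]
0.095 [231.22 208.8 ]
obs handle (230.6, 176.4) collar (231.6, 194.8) tip (232.0, 209.0)
[0.66073695 0.10548445 0.186     ]
[0.66281972 0.10664266 0.188     ]
[0.66490249 0.10780087 0.19      ]
sock px (np.float64(230.70306465692997), np.float64(218.30982743484088)) obs (231.0, 217.8)
```

Run:
```python
import cv2
s=cv2.imread("pics/fs5.png")
cv2.imwrite("pics/s5b.png",cv2.resize(s[170:230,210:260],None,fx=10,fy=10,interpolation=cv2.INTER_CUBIC))
```

```text
(no output)
```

View pics/s5b.png

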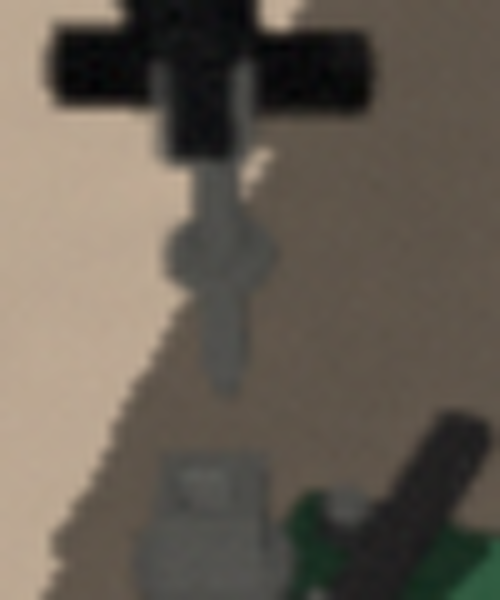

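View pics/ft5.png

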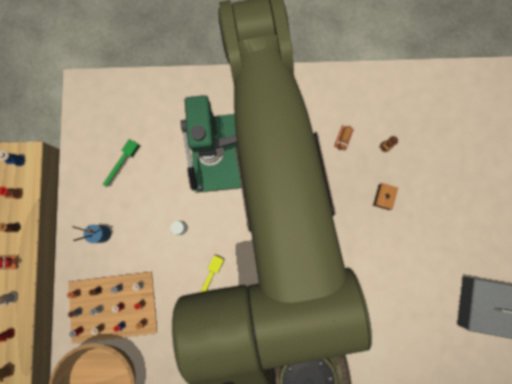

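Call:
jog_arm --increments '[{"wx": 0,"wy": 0,"wz": 0.02,"dx": 4,"dy": -2,"dz": -12,"hand": 0},{"wx": 0,"wy": 0,"wz": 0.02,"dx": 4,"dy": -2,"dz": -22,"hand": 0},{"wx": 0,"wy": 0,"wz": 0.02,"dx": 4,"dy": -2,"dz": -22,"hand": 0},{"wx": 0,"wy": 0,"wz": 0.02,"dx": 4,"dy": -2,"dz": -22,"hand": 0}]'

```text
time_s: 6.65
ee_pos: [0.6676, 0.1025, 0.2596]
orientation: [-1.564, -0.004, 1.984]
wrist_force: [-0.2, -0.0, -1.5]
opening: 0.155
```

Run:
```python
from h import *
o=bot.observe();print(o["wrist_force"],o["ee_pos"],o["orientation"],o["qd"].round(3))
s=bot.capture("scene");cv2.imwrite("pics/fs6.png",s[:,:,::-1])
cv2.imwrite("pics/s6.png",cv2.resize(s[175:235,210:260,::-1],None,fx=10,fy=10,interpolation=cv2.INTER_CUBIC))
```

```text
[-0.22668373 -0.03664332 -1.47014643] [0.66760121 0.10252382 0.25957224] [-1.5643532  -0.003894    1.98363968] [ 0.002 -0.013  0.029  0.011 -0.    -0.003]
```

View pics/s6.png

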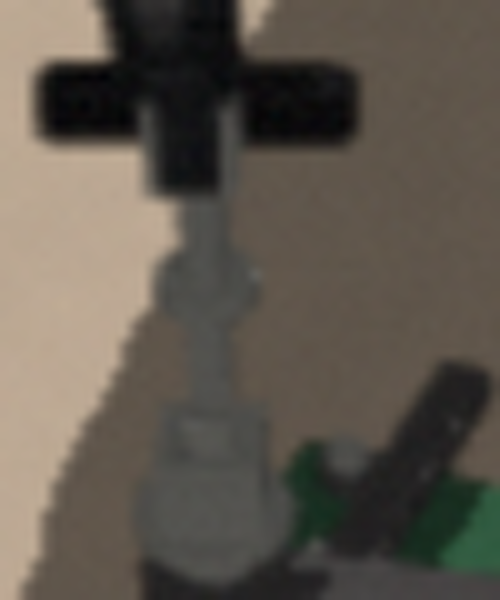

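Run:
```python
import cv2,numpy as np
s=cv2.imread("pics/fs6.png")
c=s[200:230,218:248].astype(float); c=np.clip((c-40)*3.2,0,255).astype(np.uint8)
a=cv2.imread("pics/scene0.png")[200:230,218:248]
cv2.imwrite("pics/s6b.png",np.hstack([cv2.resize(x,None,fx=13,fy=13,interpolation=cv2.INTER_CUBIC) for x in(c,a)]))
```

```text
(no output)
```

View pics/s6b.png

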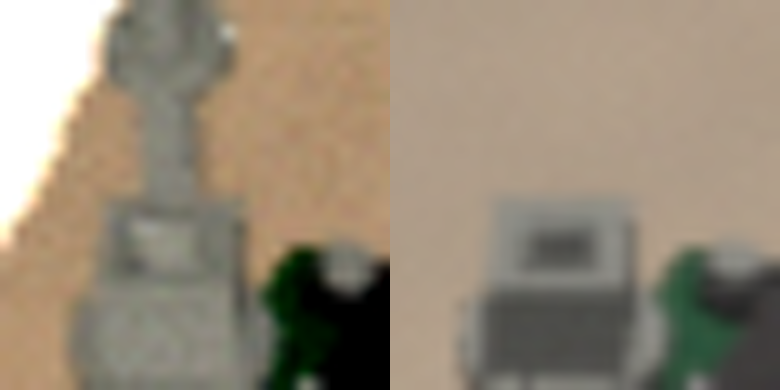

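Call:
jog_arm --increments '[{"wx": 0,"wy": 0,"wz": 0,"dx": 0,"dy": 0,"dz": -3,"hand": 0},{"wx": 0,"wy": 0,"wz": 0,"dx": 0,"dy": 0,"dz": -6,"hand": 0},{"wx": 0,"wy": 0,"wz": 0,"dx": 0,"dy": 0,"dz": -8,"hand": 0},{"wx": 0,"wy": 0,"wz": 0,"dx": 0,"dy": 0,"dz": -8,"hand": 0}]'

```text
time_s: 7.03
ee_pos: [0.6683, 0.1028, 0.2524]
orientation: [-1.567, -0.004, 1.984]
wrist_force: [1.5, 0.7, -1.7]
opening: 0.155
```

Call:
jog_arm --increments '[{"wx": 0,"wy": 0,"wz": 0,"dx": -0.5,"dy": 0,"dz": -3,"hand": 0},{"wx": 0,"wy": 0,"wz": 0,"dx": -0.5,"dy": 0,"dz": -6,"hand": 0},{"wx": 0,"wy": 0,"wz": 0,"dx": -0.5,"dy": 0,"dz": -6,"hand": 0},{"wx": 0,"wy": 0,"wz": 0,"dx": -0.5,"dy": 0,"dz": -6,"hand": 0}]'

```text
time_s: 7.37
ee_pos: [0.6684, 0.1031, 0.2461]
orientation: [-1.568, -0.004, 1.984]
wrist_force: [5.0, 1.7, -4.6]
opening: 0.151
```

Run:
```python
from h import *
o=bot.observe();print(o["wrist_force"],o["torque"],o["ee_pos"],o["orientation"],o["qd"].round(3))
s=bot.capture("scene")
cv2.imwrite("pics/s7.png",cv2.resize(s[175:235,210:260,::-1],None,fx=10,fy=10,interpolation=cv2.INTER_CUBIC))
```

```text
[ 4.97903735  1.65887053 -4.59608221] [ 0.42384094 -1.31894625 -0.0034846 ] [0.66842759 0.10307756 0.24611676] [-1.56760719 -0.00350228  1.98400961] [-0.001 -0.     0.002  0.004 -0.     0.001]
```

View pics/s7.png

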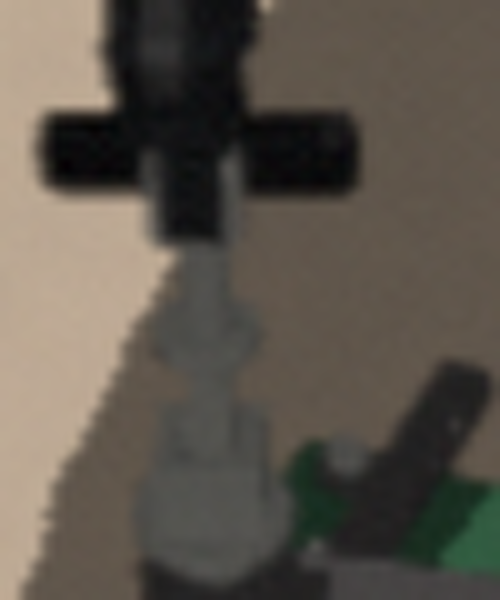

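Call:
jog_arm --increments '[{"wx": 0,"wy": 0,"wz": 0,"dx": 1,"dy": 0.3,"dz": 0,"hand": 0},{"wx": 0,"wy": 0,"wz": 0,"dx": 1,"dy": 0.3,"dz": -1,"hand": 0},{"wx": 0,"wy": 0,"wz": 0,"dx": 1,"dy": 0.3,"dz": -2,"hand": 0}]'

```text
time_s: 7.67
ee_pos: [0.6693, 0.1033, 0.2443]
orientation: [-1.567, -0.003, 1.984]
wrist_force: [1.9, 1.0, -0.1]
opening: 0.155
```

Call:
jog_arm --increments '[{"wx": 0,"wy": 0,"wz": 0,"dx": 0.7,"dy": 0.3,"dz": -2,"hand": 0},{"wx": 0,"wy": 0,"wz": 0,"dx": 0.7,"dy": 0.3,"dz": -4,"hand": 0},{"wx": 0,"wy": 0,"wz": 0,"dx": 0.7,"dy": 0.3,"dz": -5,"hand": 0},{"wx": 0,"wy": 0,"wz": 0,"dx": 0.7,"dy": 0.3,"dz": -5,"hand": 0}]'

```text
time_s: 8.0
ee_pos: [0.6696, 0.1035, 0.2388]
orientation: [-1.566, -0.004, 1.984]
wrist_force: [-0.0, -0.5, -2.9]
opening: 0.152
```

Call:
jog_arm --increments '[{"wx": 0,"wy": 0,"wz": 0,"dx": 0,"dy": 0,"dz": -1,"hand": 0},{"wx": 0,"wy": 0,"wz": 0,"dx": 0,"dy": 0,"dz": -2,"hand": 0},{"wx": 0,"wy": 0,"wz": 0,"dx": 0,"dy": 0,"dz": -2,"hand": 0}]'

```text
time_s: 8.25
ee_pos: [0.6697, 0.1035, 0.2373]
orientation: [-1.567, -0.003, 1.984]
wrist_force: [-0.4, 0.7, 1.6]
opening: 0.151
```

Run:
```python
from h import *
o=bot.observe();print(o["wrist_force"],o["torque"],o["ee_pos"],o["orientation"],o["q"].round(3))
s=bot.capture("scene")
cv2.imwrite("pics/fs8.png",s[:,:,::-1])
cv2.imwrite("pics/s8.png",cv2.resize(s[175:235,210:260,::-1],None,fx=10,fy=10,interpolation=cv2.INTER_CUBIC))
```

```text
[-0.39442741  0.73603538  1.5610601 ] [ 0.03648861 -0.12705206  0.03252262] [0.66968689 0.10345496 0.23726591] [-1.56679242 -0.00342427  1.98390925] [ 0.152  0.472  0.158  1.262  0.002 -1.832]
```

View pics/s8.png

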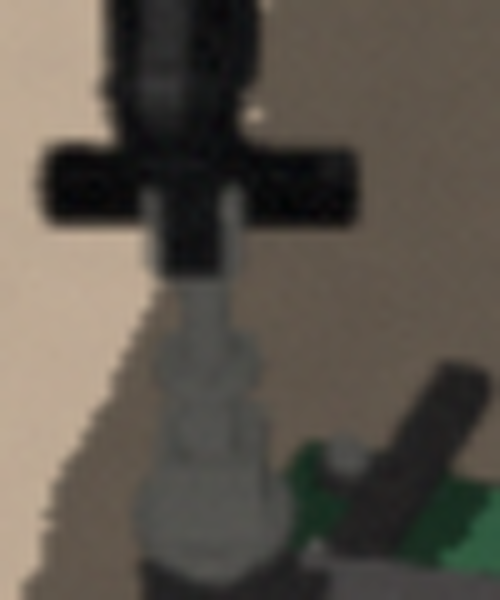

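Call:
jog_arm --increments '[{"wx": 0,"wy": 0,"wz": -0.1,"dx": 0,"dy": 0,"dz": -0.2,"hand": 0},{"wx": 0,"wy": 0,"wz": -0.2,"dx": -0.1,"dy": -0.1,"dz": -0.4,"hand": 0},{"wx": 0,"wy": 0,"wz": -0.3,"dx": -0.2,"dy": -0.2,"dz": -0.6,"hand": 0},{"wx": 0,"wy": 0,"wz": -0.4,"dx": -0.3,"dy": -0.4,"dz": -0.7,"hand": 0},{"wx": 0,"wy": 0,"wz": -0.5,"dx": -0.4,"dy": -0.5,"dz": -0.9,"hand": 0},{"wx": 0,"wy": 0,"wz": -0.6,"dx": -0.5,"dy": -0.6,"dz": -1.0,"hand": 0},{"wx": 0,"wy": 0,"wz": -0.6,"dx": -0.5,"dy": -0.6,"dz": -1.0,"hand": 0}]'

```text
time_s: 8.88
ee_pos: [0.6695, 0.1028, 0.2364]
orientation: [-1.568, -0.003, 1.381]
wrist_force: [1.9, -0.4, 1.3]
opening: 0.153
```

Run:
```python
from h import *
o=bot.observe();print(o["wrist_force"],o["torque"],o["ee_pos"],o["orientation"],o["q"].round(3))
```

```text
[ 1.9383567  -0.42117615  1.30402795] [ 0.00204551 -0.39350638  0.01207688] [0.66946271 0.10278543 0.23643609] [-1.56751418 -0.00345475  1.3814739 ] [ 0.15   0.469  0.152  1.255  0.004 -1.231]
```

Call:
jog_arm --increments '[{"wx": 0,"wy": 0,"wz": -0.1,"dx": 0.2,"dy": 0,"dz": -0.2,"hand": 0},{"wx": 0,"wy": 0,"wz": -0.2,"dx": 0.3,"dy": 0,"dz": -0.4,"hand": 0},{"wx": 0,"wy": 0,"wz": -0.3,"dx": 0.3,"dy": 0,"dz": -0.6,"hand": 0},{"wx": 0,"wy": 0,"wz": -0.4,"dx": 0.3,"dy": 0,"dz": -0.7,"hand": 0},{"wx": 0,"wy": 0,"wz": -0.5,"dx": 0.3,"dy": 0,"dz": -0.9,"hand": 0},{"wx": 0,"wy": 0,"wz": -0.6,"dx": 0.3,"dy": 0,"dz": -1.1,"hand": 0},{"wx": 0,"wy": 0,"wz": -0.66,"dx": 0.3,"dy": 0,"dz": -1.2,"hand": 0},{"wx": 0,"wy": 0,"wz": -0.66,"dx": 0.3,"dy": 0,"dz": -1.2,"hand": 0}]'

```text
time_s: 9.55
ee_pos: [0.6693, 0.1028, 0.2352]
orientation: [-1.567, -0.003, 0.723]
wrist_force: [-0.7, 1.0, 1.0]
opening: 0.156
```

Run:
```python
from h import *
o=bot.observe();print(o["wrist_force"],o["torque"],o["ee_pos"],o["orientation"],o["q"].round(3))
s=bot.capture("scene")
cv2.imwrite("pics/s9.png",cv2.resize(s[175:245,210:260,::-1],None,fx=8,fy=8,interpolation=cv2.INTER_CUBIC))
```

```text
[-0.65358349  0.99548346  1.03266743] [0.00961459 0.22529428 0.04498974] [0.66926143 0.10277046 0.23518796] [-1.56687031 -0.00274992  0.72270664] [ 0.15   0.467  0.146  1.249  0.005 -0.573]
```

View pics/s9.png

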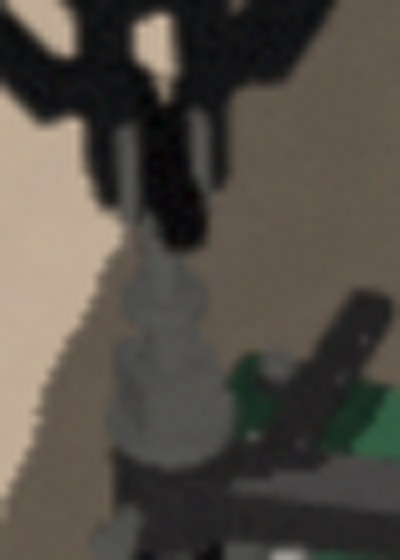

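Call:
jog_arm --increments '[{"wx": 0,"wy": 0,"wz": -0.1,"dx": 0,"dy": 0.2,"dz": -0.2,"hand": 0},{"wx": 0,"wy": 0,"wz": -0.2,"dx": 0,"dy": 0.2,"dz": -0.4,"hand": 0},{"wx": 0,"wy": 0,"wz": -0.3,"dx": 0,"dy": 0.2,"dz": -0.6,"hand": 0},{"wx": 0,"wy": 0,"wz": -0.4,"dx": 0,"dy": 0.2,"dz": -0.7,"hand": 0},{"wx": 0,"wy": 0,"wz": -0.5,"dx": 0,"dy": 0.2,"dz": -0.9,"hand": 0},{"wx": 0,"wy": 0,"wz": -0.6,"dx": 0,"dy": 0.2,"dz": -1.1,"hand": 0},{"wx": 0,"wy": 0,"wz": -0.67,"dx": 0,"dy": 0.2,"dz": -1.2,"hand": 0},{"wx": 0,"wy": 0,"wz": -0.67,"dx": 0,"dy": 0.2,"dz": -1.2,"hand": 0}]'

```text
time_s: 10.27
ee_pos: [0.6688, 0.1031, 0.2339]
orientation: [-1.567, -0.002, 0.057]
wrist_force: [-1.0, 0.4, 1.2]
opening: 0.152
```

Run:
```python
from h import *
o=bot.observe();print(o["wrist_force"],o["torque"],o["ee_pos"],o["orientation"],o["q"].round(3))
s=bot.capture("scene");cv2.imwrite("pics/fs10.png",s[:,:,::-1])
cv2.imwrite("pics/s10.png",cv2.resize(s[150:270,200:300,::-1],None,fx=5,fy=5,interpolation=cv2.INTER_CUBIC))
```

```text
[-0.97643794  0.43112261  1.22147718] [0.17155008 0.37781255 0.04844314] [0.6688323  0.10314068 0.2339192 ] [-1.56654573 -0.00193309  0.0566127 ] [0.151 0.465 0.14  1.243 0.004 0.095]
```

View pics/s10.png

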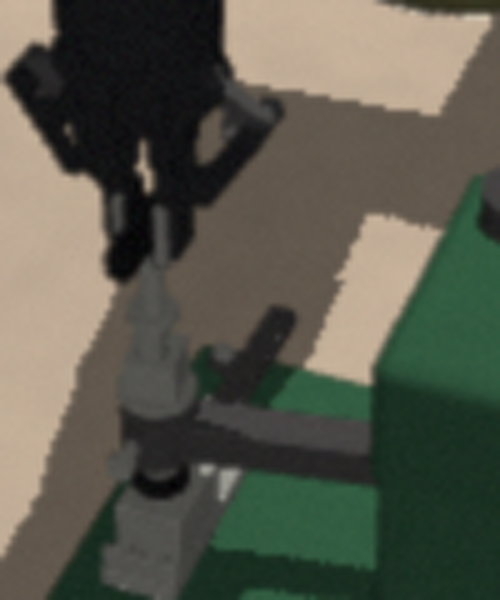

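Run:
```python
from h import *
f=lambda P,x,y,k:((P[0]+.5)/k-.5+x,(P[1]+.5)/k-.5+y)
t=cv2.imread("pics/top0.png")
end=onz("top",*f((433,489),175,85,5),.064); mid=onz("top",*f((424,310),175,85,5),.064)
d=mid-end; print("end",end,"mid",mid,np.degrees(np.arctan2(d[1],d[0])))
a=onz("top",*f((470,130),175,85,5),.02);b=onz("top",*f((508,495),175,85,5),.02);d=a-b;print("plate edge",np.degrees(np.arctan2(d[1],d[0])))
# dark handle rows: centre per row
g=t.max(2).astype(float)
for v in range(150,185,2):
    row=g[v,250:275]; w=np.clip(105-row,0,None); print(v,round(250+(w*np.arange(25)).sum()/max(w.sum(),1e-6),2),row[5:18].astype(int))
# scene: handle far end (top) in c1: (305,165)/5
print("scene end",onz("scene",*f((303,165),195,180,5),.060))
```

```text
end [0.5095449  0.10088038 0.064     ] mid [0.6280136  0.10420496 0.064     ] 1.6074683991622372
plate edge 4.3827960501661165
150 261.66 [135 137 113  88  78  80  99 131 153 157 150 127 104]
152 260.91 [135 142 123  92  79  80 102 133 153 160 152 134 113]
154 261.02 [138 143 124  95  79  81 101 131 152 159 158 147 124]
156 261.63 [135 142 124  98  82  78  89 114 140 157 160 152 128]
158 262.19 [124 137 125  99  82  78  81 100 132 154 160 150 125]
160 261.43 [116 131 123 100  84  78  82  99 133 156 160 152 130]
162 260.73 [113 129 129 107  88  79  81 100 135 157 161 157 142]
164 260.91 [115 137 139 118  92  79  82 100 136 156 163 162 153]
166 261.94 [116 138 144 125  94  81  83 101 136 156 162 162 155]
168 261.84 [108 123 133 116  91  80  82  92 112 127 135 135 131]
170 262.16 [100 100  98  89  80  77  78  74  76  83  92  96  97]
172 261.78 [100  99  95  85  79  78  78  74  73  84  96  99 101]
174 261.79 [101  98  96  86  79  77  78  72  76  86  96  99 101]
176 261.78 [ 99 100  96  87  80  79  78  74  77  87  98 100  99]
178 261.02 [ 99 101  97  93  83  79  78  76  78  89  97 100  99]
180 261.13 [101 100 100  96  88  80  78  79  79  86  94  99  98]
182 262.61 [100  99  99  96  85  76  71  71  71  77  88  95  97]
184 261.1 [98 97 96 94 91 88 88 88 90 92 93 97 98]
scene end [0.51566272 0.09771178 0.06      ]
```

Call:
jog_arm --increments '[{"wx": 0,"wy": 0,"wz": 0,"dx": 0,"dy": 0,"dz": 0,"hand": 0.2},{"wx": 0,"wy": 0,"wz": 0,"dx": 0,"dy": 0,"dz": 0,"hand": 0.3},{"wx": 0,"wy": 0,"wz": 0,"dx": 0,"dy": 0,"dz": 0,"hand": 0.6},{"wx": 0,"wy": 0,"wz": 0,"dx": 0,"dy": 0,"dz": 0,"hand": 0.6},{"wx": 0,"wy": 0,"wz": 0,"dx": 0,"dy": 0,"dz": 10,"hand": 0.6},{"wx": 0,"wy": 0,"wz": 0,"dx": 0,"dy": 0,"dz": 30,"hand": 0.6},{"wx": 0,"wy": 0,"wz": 0,"dx": 0,"dy": 0,"dz": 60,"hand": 0.6},{"wx": 0,"wy": 0,"wz": 0,"dx": 0,"dy": 0,"dz": 70,"hand": 0.6}]'

```text
time_s: 10.98
ee_pos: [0.67, 0.1033, 0.3088]
orientation: [-1.566, -0.007, 0.06]
wrist_force: [0.4, -0.6, 0.3]
opening: 0.601
```

Run:
```python
from h import *
s=bot.capture("scene");cv2.imwrite("pics/fs11.png",s[:,:,::-1])
cv2.imwrite("pics/s11.png",cv2.resize(s[150:270,200:300,::-1],None,fx=5,fy=5,interpolation=cv2.INTER_CUBIC))
o=bot.observe();print(o["wrist_force"],o["ee_pos"])
```

```text
[ 0.41711448 -0.36637803  2.35994846] [0.6707024  0.10337226 0.30971952]
```

View pics/s11.png

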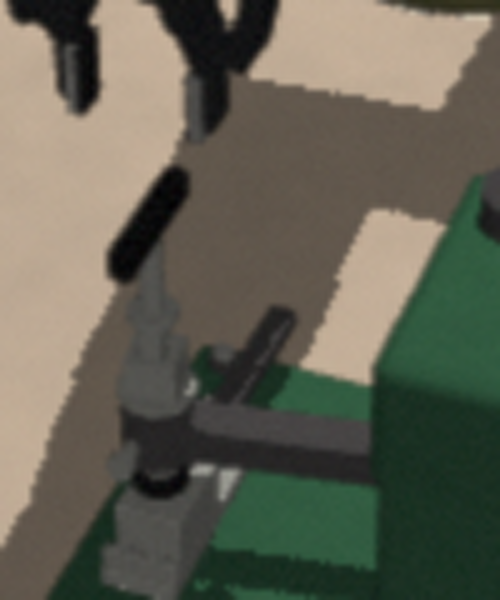

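Call:
jog_arm --increments '[{"wx": 0,"wy": 0,"wz": -0.025,"dx": -40,"dy": -1,"dz": 5,"hand": 0.5},{"wx": 0,"wy": 0,"wz": -0.025,"dx": -80,"dy": -2,"dz": 5,"hand": 0.5},{"wx": 0,"wy": 0,"wz": -0.025,"dx": -115,"dy": -2,"dz": 0,"hand": 0.5},{"wx": 0,"wy": 0,"wz": -0.025,"dx": -130,"dy": -2,"dz": -25,"hand": 0.5},{"wx": 0,"wy": 0,"wz": -0.025,"dx": -130,"dy": -2,"dz": -60,"hand": 0.5},{"wx": 0,"wy": 0,"wz": -0.025,"dx": -130,"dy": -2,"dz": -100,"hand": 0.5},{"wx": 0,"wy": 0,"wz": -0.025,"dx": -130,"dy": -2,"dz": -140,"hand": 0.5},{"wx": 0,"wy": 0,"wz": -0.025,"dx": -130,"dy": -2,"dz": -175,"hand": 0.5},{"wx": 0,"wy": 0,"wz": -0.025,"dx": -130,"dy": -2,"dz": -195,"hand": 0.5},{"wx": 0,"wy": 0,"wz": -0.025,"dx": -130,"dy": -2,"dz": -205,"hand": 0.5},{"wx": 0,"wy": 0,"wz": -0.025,"dx": -130,"dy": -2,"dz": -205,"hand": 0.5},{"wx": 0,"wy": 0,"wz": -0.025,"dx": -130,"dy": -2,"dz": -205,"hand": 0.5}]'

```text
time_s: 12.03
ee_pos: [0.5409, 0.1014, 0.1051]
orientation: [-1.566, -0.009, 0.035]
wrist_force: [0.3, -0.1, 0.3]
opening: 0.498
```

Run:
```python
from h import *
s=bot.capture("scene");cv2.imwrite("pics/fs12.png",s[:,:,::-1])
cv2.imwrite("pics/s12.png",cv2.resize(s[130:270,200:310,::-1],None,fx=5,fy=5,interpolation=cv2.INTER_CUBIC)[:600])
o=bot.observe();print(o["wrist_force"],o["ee_pos"],o["orientation"])
```

```text
[ 0.44330588 -1.10955381  1.09679196] [0.54179753 0.10154802 0.1060249 ] [-1.5657078  -0.01135995  0.03456889]
```

View pics/s12.png

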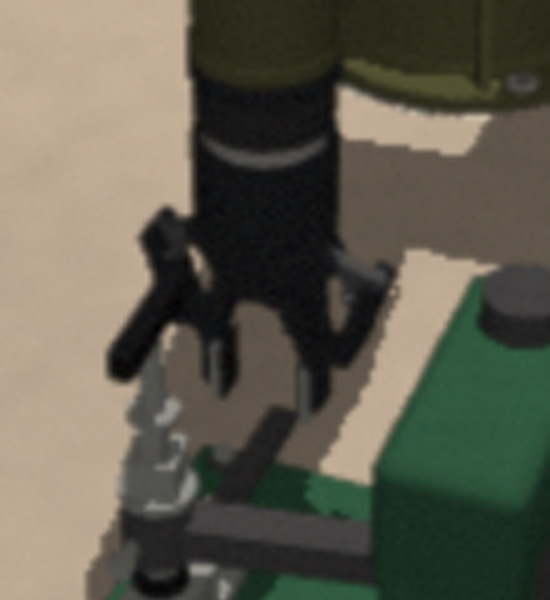

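Run:
```python
from h import *
f=lambda p:[round((a-b+.5)*5-.5) for a,b in zip(proj("scene",p),(200,130))]
print("grip",f((.541,.1015,.064)),"tips",f((.541,.1015+.0212,.088)),f((.541,.1015-.0212,.088)),"end",f((.512,.1,.064)))
```

```text
grip [264, 439] tips [300, 416] [229, 394] end [285, 407]
```

Call:
jog_arm --increments '[{"wx": 0,"wy": 0.01,"wz": 0,"dx": -1,"dy": 0,"dz": -20,"hand": 0.5},{"wx": 0,"wy": 0.01,"wz": 0,"dx": -1,"dy": 0,"dz": -38,"hand": 0.5},{"wx": 0,"wy": 0.01,"wz": 0,"dx": -1,"dy": 0,"dz": -46,"hand": 0.5},{"wx": 0,"wy": 0.01,"wz": 0,"dx": -1,"dy": 0,"dz": -46,"hand": 0.5},{"wx": 0,"wy": 0.01,"wz": 0,"dx": -1,"dy": 0,"dz": -46,"hand": 0.5}]'

```text
time_s: 12.5
ee_pos: [0.5414, 0.1017, 0.0611]
orientation: [-1.565, -0.002, 0.035]
wrist_force: [0.0, 0.3, 0.4]
opening: 0.503
```

Run:
```python
from h import *
s=bot.capture("scene");cv2.imwrite("pics/fs13.png",s[:,:,::-1])
cv2.imwrite("pics/s13.png",cv2.resize(s[150:270,200:310,::-1],None,fx=5,fy=5,interpolation=cv2.INTER_CUBIC)[:600])
o=bot.observe();print(o["wrist_force"],o["ee_pos"],o["orientation"])
```

```text
[ 0.32461695 -0.14848402  0.10226054] [0.54176707 0.10171899 0.06139352] [-1.56506926 -0.00318506  0.03460906]
```

View pics/s13.png

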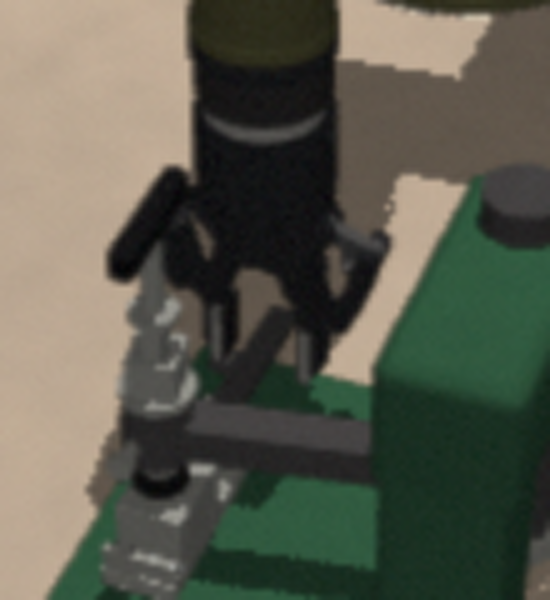

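Call:
jog_arm --increments '[{"wx": 0,"wy": 0,"wz": 0,"dx": -1,"dy": 0,"dz": -2.5,"hand": 0.5},{"wx": 0,"wy": 0,"wz": 0,"dx": -1,"dy": 0,"dz": -2.5,"hand": 0.35},{"wx": 0,"wy": 0,"wz": 0,"dx": -1,"dy": 0,"dz": -2.5,"hand": 0.25},{"wx": 0,"wy": 0,"wz": 0,"dx": -1,"dy": 0,"dz": -2.5,"hand": 0.1},{"wx": 0,"wy": 0,"wz": 0,"dx": -1,"dy": 0,"dz": -2.5,"hand": 0},{"wx": 0,"wy": 0,"wz": 0,"dx": -1,"dy": 0,"dz": -2.5,"hand": 0},{"wx": 0,"wy": 0,"wz": 0,"dx": -1,"dy": 0,"dz": -2.5,"hand": 0}]'

```text
time_s: 13.13
ee_pos: [0.541, 0.1018, 0.0591]
orientation: [-1.565, -0.004, 0.035]
wrist_force: [0.8, 1.1, 0.9]
opening: 0.172
```

Call:
jog_arm --increments '[{"wx": 0,"wy": 0,"wz": 0,"dx": 0,"dy": 0,"dz": 0,"hand": 0},{"wx": 0,"wy": 0,"wz": 0,"dx": 0,"dy": 0,"dz": 0,"hand": 0}]'

```text
time_s: 13.3
ee_pos: [0.541, 0.1018, 0.0592]
orientation: [-1.565, -0.004, 0.035]
wrist_force: [1.0, -0.7, 1.4]
opening: 0.171
```

Run:
```python
from h import *
o=bot.observe();print(o["wrist_force"],o["torque"],o["ee_pos"],o["orientation"],o["opening"])
```

```text
[ 1.02344151 -0.69435148  1.44591296] [0.00854608 0.01415592 0.1138991 ] [0.54099147 0.10179887 0.05919656] [-1.56495936 -0.00366646  0.03462797] 0.17052513000021416
```

Call:
jog_arm --increments '[{"wx": 0,"wy": 0,"wz": 0,"dx": -0.7,"dy": 0,"dz": 0,"hand": 0},{"wx": 0,"wy": 0,"wz": 0,"dx": -1.4,"dy": 0,"dz": 0,"hand": 0},{"wx": 0,"wy": 0,"wz": 0,"dx": -2.1,"dy": 0,"dz": 0,"hand": 0},{"wx": 0,"wy": 0,"wz": 0,"dx": -2.8,"dy": 0,"dz": 0,"hand": 0}]'

```text
time_s: 13.63
ee_pos: [0.5388, 0.1018, 0.0594]
orientation: [-1.565, -0.005, 0.035]
wrist_force: [3.6, -0.3, 0.2]
opening: 0.174
```

Call:
jog_arm --increments '[{"wx": 0,"wy": 0,"wz": 0,"dx": -0.7,"dy": 0,"dz": 0,"hand": 0}]'

```text
time_s: 13.72
ee_pos: [0.5384, 0.1018, 0.0595]
orientation: [-1.565, -0.005, 0.035]
wrist_force: [2.2, 0.1, -0.2]
opening: 0.174
```

Call:
jog_arm --increments '[{"wx": 0,"wy": 0,"wz": 0,"dx": 0,"dy": 0,"dz": 0,"hand": 0}]'

```text
time_s: 13.8
ee_pos: [0.5384, 0.1018, 0.0595]
orientation: [-1.565, -0.006, 0.034]
wrist_force: [2.1, 1.0, 0.2]
opening: 0.171
```

Call:
jog_arm --increments '[{"wx": 0,"wy": 0,"wz": 0,"dx": 0.8,"dy": 0,"dz": 0,"hand": 0},{"wx": 0,"wy": 0,"wz": 0,"dx": 1.6,"dy": 0,"dz": 0,"hand": 0},{"wx": 0,"wy": 0,"wz": 0,"dx": 2.4,"dy": 0,"dz": 0,"hand": 0},{"wx": 0,"wy": 0,"wz": 0,"dx": 3.2,"dy": 0,"dz": 0,"hand": 0}]'

```text
time_s: 14.13
ee_pos: [0.5392, 0.1017, 0.0588]
orientation: [-1.565, -0.001, 0.035]
wrist_force: [-5.2, 0.4, 4.1]
opening: 0.174
```

Call:
jog_arm --increments '[{"wx": 0,"wy": 0,"wz": 0,"dx": 0.5,"dy": 0,"dz": 0,"hand": 0}]'

```text
time_s: 14.22
ee_pos: [0.5392, 0.1017, 0.0587]
orientation: [-1.565, -0.0, 0.035]
wrist_force: [0.5, -0.3, 2.5]
opening: 0.171
```

Call:
jog_arm --increments '[{"wx": 0,"wy": 0,"wz": 0,"dx": 0,"dy": 0,"dz": 0,"hand": 0}]'

```text
time_s: 14.3
ee_pos: [0.5392, 0.1017, 0.0588]
orientation: [-1.565, -0.0, 0.035]
wrist_force: [-0.5, 0.2, 3.6]
opening: 0.176
```

Call:
jog_arm --increments '[{"wx": 0,"wy": 0,"wz": 0,"dx": 0,"dy": 0,"dz": 0,"hand": 0.3},{"wx": 0,"wy": 0,"wz": 0,"dx": 0,"dy": 0,"dz": 0,"hand": 0.5},{"wx": 0,"wy": 0,"wz": 0,"dx": 0,"dy": 0,"dz": 0,"hand": 0.6},{"wx": 0,"wy": 0,"wz": 0,"dx": 0,"dy": 0,"dz": 15,"hand": 0.6},{"wx": 0,"wy": 0,"wz": 0.02,"dx": 0,"dy": 0,"dz": 50,"hand": 0.6},{"wx": 0,"wy": 0,"wz": 0.02,"dx": 0,"dy": 0,"dz": 90,"hand": 0.6},{"wx": 0,"wy": 0,"wz": 0.02,"dx": 0,"dy": 0,"dz": 130,"hand": 0.6},{"wx": 0,"wy": 0,"wz": 0.02,"dx": 0,"dy": 0,"dz": 170,"hand": 0.6},{"wx": 0,"wy": 0,"wz": 0.02,"dx": 0,"dy": 0,"dz": 210,"hand": 0.6},{"wx": 0,"wy": 0,"wz": 0.02,"dx": 10,"dy": 0,"dz": 245,"hand": 0.6},{"wx": 0,"wy": 0,"wz": 0.02,"dx": 40,"dy": 0,"dz": 255,"hand": 0.6},{"wx": 0,"wy": 0,"wz": 0.02,"dx": 80,"dy": 1,"dz": 255,"hand": 0.6},{"wx": 0,"wy": 0,"wz": 0.02,"dx": 115,"dy": 1,"dz": 245,"hand": 0.6},{"wx": 0,"wy": 0,"wz": 0.02,"dx": 130,"dy": 1,"dz": 225,"hand": 0.6},{"wx": 0,"wy": 0,"wz": 0.02,"dx": 130,"dy": 1,"dz": 215,"hand": 0.6},{"wx": 0,"wy": 0,"wz": 0.02,"dx": 130,"dy": 1,"dz": 215,"hand": 0.6}]'

```text
time_s: 15.63
ee_pos: [0.6678, 0.1023, 0.2696]
orientation: [-1.566, 0.006, 0.055]
wrist_force: [-1.0, 0.3, 0.0]
opening: 0.599
```

Run:
```python
from h import *
s=bot.capture("scene")
cv2.imwrite("pics/s14.png",cv2.resize(s[150:270,200:310,::-1],None,fx=5,fy=5,interpolation=cv2.INTER_CUBIC)[:600])
o=bot.observe();print(o["wrist_force"],o["ee_pos"],o["orientation"])
```

```text
[ 0.02014845 -0.30025594 -0.08170606] [0.66762201 0.10249179 0.27162685] [-1.56534195  0.00443641  0.05480564]
```

View pics/s14.png

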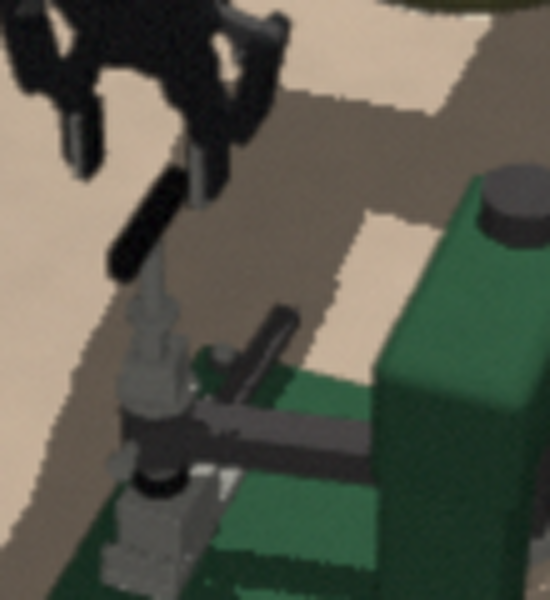

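Call:
jog_arm --increments '[{"wx": 0,"wy": 0,"wz": 0,"dx": 1,"dy": 0.5,"dz": -18,"hand": 0.6},{"wx": 0,"wy": 0,"wz": 0,"dx": 1,"dy": 0.5,"dz": -32,"hand": 0.6},{"wx": 0,"wy": 0,"wz": 0,"dx": 1,"dy": 0.5,"dz": -37,"hand": 0.6},{"wx": 0,"wy": 0,"wz": 0,"dx": 1,"dy": 0.5,"dz": -37,"hand": 0.6},{"wx": 0,"wy": 0,"wz": 0,"dx": 1,"dy": 0.5,"dz": -37,"hand": 0.35},{"wx": 0,"wy": 0,"wz": 0,"dx": 1,"dy": 0.5,"dz": -37,"hand": 0.2},{"wx": 0,"wy": 0,"wz": 0,"dx": 1,"dy": 0.5,"dz": -37,"hand": 0},{"wx": 0,"wy": 0,"wz": 0,"dx": 1,"dy": 0.5,"dz": -37,"hand": 0},{"wx": 0,"wy": 0,"wz": 0,"dx": 1,"dy": 0.5,"dz": -37,"hand": 0},{"wx": 0,"wy": 0,"wz": 0,"dx": 1,"dy": 0.5,"dz": -37,"hand": 0}]'

```text
time_s: 16.52
ee_pos: [0.6693, 0.1032, 0.2362]
orientation: [-1.565, 0.002, 0.055]
wrist_force: [-0.4, 0.0, 5.8]
opening: 0.148
```

Run:
```python
from h import *
s=bot.capture("scene")
cv2.imwrite("pics/s15.png",cv2.resize(s[150:270,200:310,::-1],None,fx=5,fy=5,interpolation=cv2.INTER_CUBIC)[:600])
o=bot.observe();print(o["wrist_force"],o["torque"],o["ee_pos"],o["orientation"],o["opening"])
```

```text
[-1.39808562 -1.01200123  6.11399402] [0.09670754 0.25045789 0.06979602] [0.66927899 0.10322343 0.23618966] [-1.56485636  0.00210981  0.05485401] 0.14691988711729612
```

View pics/s15.png

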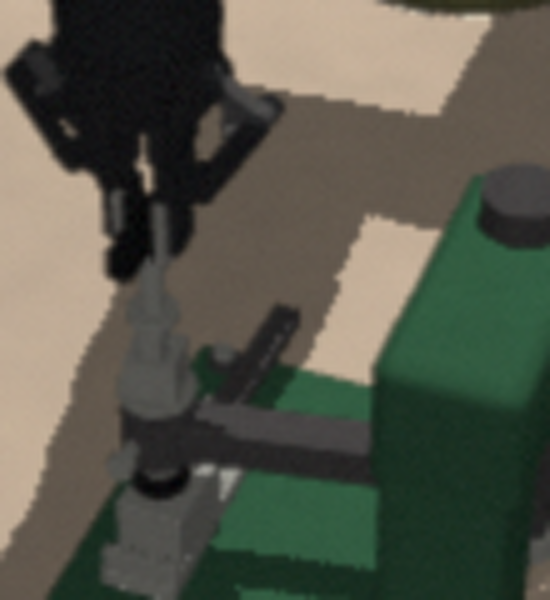

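Call:
jog_arm --increments '[{"wx": 0,"wy": 0,"wz": -0.1,"dx": -0.1,"dy": 0,"dz": 0,"hand": 0},{"wx": 0,"wy": 0,"wz": -0.2,"dx": -0.2,"dy": 0,"dz": -0.2,"hand": 0},{"wx": 0,"wy": 0,"wz": -0.3,"dx": -0.2,"dy": 0,"dz": -0.4,"hand": 0},{"wx": 0,"wy": 0,"wz": -0.4,"dx": -0.2,"dy": 0,"dz": -0.5,"hand": 0},{"wx": 0,"wy": 0,"wz": -0.5,"dx": -0.2,"dy": 0,"dz": -0.7,"hand": 0},{"wx": 0,"wy": 0,"wz": -0.6,"dx": -0.2,"dy": 0,"dz": -0.9,"hand": 0},{"wx": 0,"wy": 0,"wz": -0.63,"dx": -0.2,"dy": 0,"dz": -1.0,"hand": 0},{"wx": 0,"wy": 0,"wz": -0.63,"dx": -0.2,"dy": 0,"dz": -1.0,"hand": 0}]'

```text
time_s: 17.23
ee_pos: [0.6689, 0.1034, 0.2352]
orientation: [-1.565, 0.003, -0.576]
wrist_force: [-0.9, 0.4, 1.0]
opening: 0.145
```

Run:
```python
from h import *
o=bot.observe();print(o["wrist_force"],o["torque"],o["ee_pos"],o["orientation"],o["opening"])
```

```text
[-0.8521555   0.44632689  0.97443657] [ 0.18840148  0.10547496 -0.02434081] [0.66894004 0.10340346 0.235227  ] [-1.564719    0.00259695 -0.5756229 ] 0.14493346422443676
```

Call:
jog_arm --increments '[{"wx": 0,"wy": 0,"wz": -0.1,"dx": 0,"dy": 0,"dz": -0.2,"hand": 0},{"wx": 0,"wy": 0,"wz": -0.2,"dx": 0,"dy": 0,"dz": -0.4,"hand": 0},{"wx": 0,"wy": 0,"wz": -0.3,"dx": 0,"dy": 0,"dz": -0.6,"hand": 0},{"wx": 0,"wy": 0,"wz": -0.4,"dx": 0,"dy": 0,"dz": -0.8,"hand": 0},{"wx": 0,"wy": 0,"wz": -0.5,"dx": 0,"dy": 0,"dz": -1.0,"hand": 0},{"wx": 0,"wy": 0,"wz": -0.6,"dx": 0,"dy": 0,"dz": -1.1,"hand": 0},{"wx": 0,"wy": 0,"wz": -0.63,"dx": 0,"dy": 0,"dz": -1.2,"hand": 0},{"wx": 0,"wy": 0,"wz": -0.63,"dx": 0,"dy": 0,"dz": -1.2,"hand": 0}]'

```text
time_s: 17.9
ee_pos: [0.6688, 0.1037, 0.2341]
orientation: [-1.565, 0.003, -1.205]
wrist_force: [-0.6, 0.5, 1.0]
opening: 0.152
```

Run:
```python
from h import *
o=bot.observe();print(o["wrist_force"],o["torque"],o["ee_pos"],o["orientation"],o["opening"])
s=bot.capture("scene");cv2.imwrite("pics/fs16.png",s[:,:,::-1])
cv2.imwrite("pics/s16.png",cv2.resize(s[150:270,200:310,::-1],None,fx=5,fy=5,interpolation=cv2.INTER_CUBIC)[:600])
```

```text
[-0.63485024  0.54583592  1.03611289] [0.30965314 0.14729941 0.08772825] [0.66881967 0.10371602 0.23407249] [-1.56477755  0.0032305  -1.20494573] 0.1520823288207003
```

View pics/s16.png

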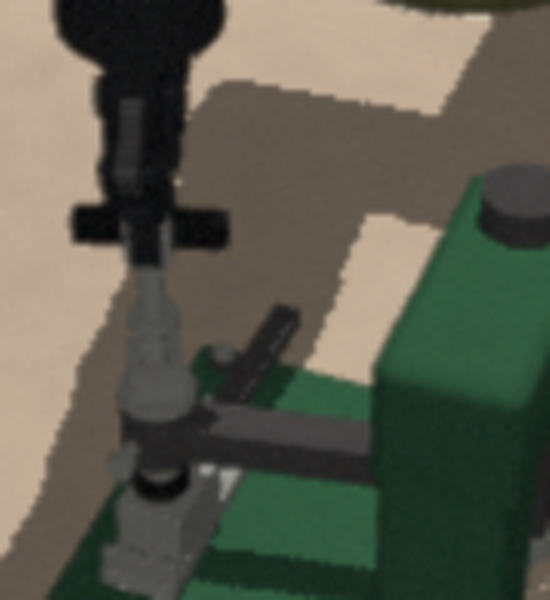

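Call:
jog_arm --increments '[{"wx": 0,"wy": 0,"wz": 0,"dx": 0,"dy": 0,"dz": 0,"hand": 0.2},{"wx": 0,"wy": 0,"wz": 0,"dx": 0,"dy": 0,"dz": 0,"hand": 0.3},{"wx": 0,"wy": 0,"wz": 0,"dx": 0,"dy": 0,"dz": 0,"hand": 0.6},{"wx": 0,"wy": 0,"wz": 0,"dx": 0,"dy": 0,"dz": 0,"hand": 0.6},{"wx": 0,"wy": 0,"wz": 0,"dx": 0,"dy": 0,"dz": 10,"hand": 0.6},{"wx": 0,"wy": 0,"wz": 0,"dx": 0,"dy": 0,"dz": 30,"hand": 0.6},{"wx": 0,"wy": 0,"wz": 0,"dx": 0,"dy": 0,"dz": 60,"hand": 0.6},{"wx": 0,"wy": 0,"wz": 0.12,"dx": -15,"dy": 0,"dz": 75,"hand": 0.6},{"wx": 0,"wy": 0,"wz": 0.24,"dx": -50,"dy": 0,"dz": 75,"hand": 0.6},{"wx": 0,"wy": 0,"wz": 0.36,"dx": -90,"dy": -1,"dz": 75,"hand": 0.6},{"wx": 0,"wy": 0,"wz": 0.48,"dx": -118,"dy": -2,"dz": 65,"hand": 0.6},{"wx": 0,"wy": 0,"wz": 0.6,"dx": -130,"dy": -2,"dz": 40,"hand": 0.6},{"wx": 0,"wy": 0,"wz": 0.72,"dx": -130,"dy": -2,"dz": 10,"hand": 0.6},{"wx": 0,"wy": 0,"wz": 0.84,"dx": -130,"dy": -2,"dz": -20,"hand": 0.5},{"wx": 0,"wy": 0,"wz": 0.96,"dx": -130,"dy": -2,"dz": -50,"hand": 0.5},{"wx": 0,"wy": 0,"wz": 1.08,"dx": -130,"dy": -2,"dz": -80,"hand": 0.5},{"wx": 0,"wy": 0,"wz": 1.2,"dx": -130,"dy": -2,"dz": -105,"hand": 0.5},{"wx": 0,"wy": 0,"wz": 1.24,"dx": -130,"dy": -2,"dz": -125,"hand": 0.5},{"wx": 0,"wy": 0,"wz": 1.24,"dx": -130,"dy": -2,"dz": -130,"hand": 0.5},{"wx": 0,"wy": 0,"wz": 1.24,"dx": -130,"dy": -2,"dz": -130,"hand": 0.5}]'

```text
time_s: 19.62
ee_pos: [0.538, 0.1015, 0.1033]
orientation: [-1.565, 0.006, 0.035]
wrist_force: [-0.1, -0.3, 0.6]
opening: 0.501
```

Run:
```python
from h import *
o=bot.observe();print(o["wrist_force"],o["torque"],o["ee_pos"],o["orientation"],o["opening"])
s=bot.capture("scene");cv2.imwrite("pics/fs17.png",s[:,:,::-1])
cv2.imwrite("pics/s17.png",cv2.resize(s[150:270,200:310,::-1],None,fx=5,fy=5,interpolation=cv2.INTER_CUBIC)[:600])
```

```text
[-0.12050744 -0.31207839  0.64878274] [-0.05510756 -0.04515673  0.00442225] [0.53795869 0.10145405 0.1032963 ] [-1.56514978  0.00562777  0.03491073] 0.5005082416978479
```

View pics/s17.png

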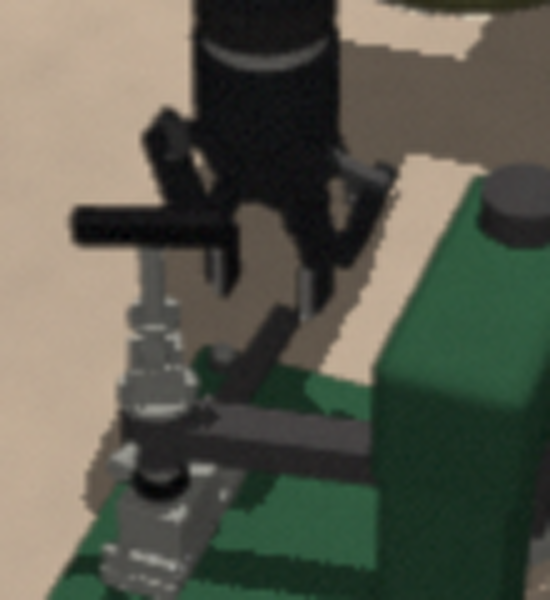

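Key stands (handle at 155,228; about 231,195 in the full frame) and the hand straddles the block's handle. I now lower and grip it.

Call:
jog_arm --increments '[{"wx": 0,"wy": -0.004,"wz": 0,"dx": 1.5,"dy": 0.2,"dz": -18,"hand": 0.5},{"wx": 0,"wy": -0.004,"wz": 0,"dx": 1.5,"dy": 0.2,"dz": -36,"hand": 0.5},{"wx": 0,"wy": -0.004,"wz": 0,"dx": 1.5,"dy": 0.2,"dz": -44,"hand": 0.5},{"wx": 0,"wy": -0.004,"wz": 0,"dx": 1.5,"dy": 0.2,"dz": -44,"hand": 0.5},{"wx": 0,"wy": -0.004,"wz": 0,"dx": 1.5,"dy": 0.2,"dz": -44,"hand": 0.4},{"wx": 0,"wy": -0.004,"wz": 0,"dx": 1.5,"dy": 0.2,"dz": -44,"hand": 0.25},{"wx": 0,"wy": -0.004,"wz": 0,"dx": 1.5,"dy": 0.2,"dz": -44,"hand": 0.1},{"wx": 0,"wy": -0.004,"wz": 0,"dx": 1.5,"dy": 0.2,"dz": -44,"hand": 0},{"wx": 0,"wy": -0.004,"wz": 0,"dx": 1.5,"dy": 0.2,"dz": -44,"hand": 0},{"wx": 0,"wy": -0.004,"wz": 0,"dx": 1.5,"dy": 0.2,"dz": -44,"hand": 0}]'

```text
time_s: 20.5
ee_pos: [0.5415, 0.102, 0.0616]
orientation: [-1.565, -0.003, 0.035]
wrist_force: [0.7, -0.2, 3.4]
opening: 0.171
```

Call:
jog_arm --increments '[{"wx": 0,"wy": 0,"wz": 0,"dx": 0,"dy": 0,"dz": 0,"hand": 0},{"wx": 0,"wy": 0,"wz": 0,"dx": 0,"dy": 0,"dz": 0,"hand": 0}]'

```text
time_s: 20.67
ee_pos: [0.5415, 0.102, 0.0618]
orientation: [-1.565, -0.003, 0.035]
wrist_force: [0.3, -0.3, 2.9]
opening: 0.165
```

Call:
jog_arm --increments '[{"wx": 0,"wy": 0,"wz": 0,"dx": -0.7,"dy": 0,"dz": 0,"hand": 0},{"wx": 0,"wy": 0,"wz": 0,"dx": -1.4,"dy": 0,"dz": 0,"hand": 0},{"wx": 0,"wy": 0,"wz": 0,"dx": -2.1,"dy": 0,"dz": 0,"hand": 0},{"wx": 0,"wy": 0,"wz": 0,"dx": -2.8,"dy": 0,"dz": 0,"hand": 0}]'

```text
time_s: 21.0
ee_pos: [0.5407, 0.1021, 0.0623]
orientation: [-1.565, -0.006, 0.035]
wrist_force: [6.2, -0.8, 0.3]
opening: 0.172
```

Call:
jog_arm --increments '[{"wx": 0,"wy": 0,"wz": 0,"dx": -0.7,"dy": 0,"dz": 0,"hand": 0}]'

```text
time_s: 21.08
ee_pos: [0.5406, 0.1021, 0.0623]
orientation: [-1.565, -0.007, 0.035]
wrist_force: [1.9, -0.8, 0.2]
opening: 0.17
```

Call:
jog_arm --increments '[{"wx": 0,"wy": 0,"wz": 0,"dx": -0.7,"dy": 0,"dz": 0,"hand": 0}]'

```text
time_s: 21.17
ee_pos: [0.5406, 0.1021, 0.0623]
orientation: [-1.565, -0.009, 0.035]
wrist_force: [5.4, -0.8, -1.3]
opening: 0.173
```

Call:
jog_arm --increments '[{"wx": 0,"wy": 0,"wz": 0,"dx": -1,"dy": 0,"dz": 0,"hand": 0},{"wx": 0,"wy": 0,"wz": 0,"dx": -2,"dy": 0,"dz": 0,"hand": 0},{"wx": 0,"wy": 0,"wz": 0,"dx": -3,"dy": 0,"dz": 0,"hand": 0},{"wx": 0,"wy": 0,"wz": 0,"dx": -4,"dy": 0,"dz": 0,"hand": 0}]'

```text
time_s: 21.5
ee_pos: [0.5372, 0.1022, 0.0623]
orientation: [-1.565, -0.01, 0.034]
wrist_force: [5.9, -0.9, -1.6]
opening: 0.167
```

Call:
jog_arm --increments '[{"wx": 0,"wy": 0,"wz": 0,"dx": 1,"dy": 0,"dz": 0,"hand": 0},{"wx": 0,"wy": 0,"wz": 0,"dx": 2,"dy": 0,"dz": 0,"hand": 0},{"wx": 0,"wy": 0,"wz": 0,"dx": 3,"dy": 0,"dz": 0,"hand": 0},{"wx": 0,"wy": 0,"wz": 0,"dx": 4,"dy": 0,"dz": 0,"hand": 0},{"wx": 0,"wy": 0,"wz": 0,"dx": 5,"dy": 0,"dz": 0,"hand": 0},{"wx": 0,"wy": 0,"wz": 0,"dx": 6,"dy": 0,"dz": 0,"hand": 0}]'

```text
time_s: 22.0
ee_pos: [0.5377, 0.1019, 0.0609]
orientation: [-1.565, 0.0, 0.035]
wrist_force: [-14.3, -0.2, 8.1]
opening: 0.17
```

Call:
jog_arm --increments '[{"wx": 0,"wy": 0,"wz": 0,"dx": -1,"dy": 0,"dz": 0,"hand": 0},{"wx": 0,"wy": 0,"wz": 0,"dx": -2,"dy": 0,"dz": 0,"hand": 0},{"wx": 0,"wy": 0,"wz": 0,"dx": -3,"dy": 0,"dz": 0,"hand": 0},{"wx": 0,"wy": 0,"wz": 0,"dx": -4,"dy": 0,"dz": 0,"hand": 0}]'

```text
time_s: 22.33
ee_pos: [0.5366, 0.1021, 0.0619]
orientation: [-1.565, -0.005, 0.035]
wrist_force: [7.0, 0.1, 0.2]
opening: 0.176
```

Run:
```python
from h import *
for i in range(3):
    o=bot.observe();print(o["time_s"],o["wrist_force"].round(2),o["ee_pos"].round(4)); bot.capture("scene")
```

```text
22.3333 [6.96 0.11 0.22] [0.5366 0.1021 0.0619]
22.3833 [ 6.75 -0.22  0.84] [0.5363 0.1021 0.0619]
22.4333 [ 7.29 -0.18  0.42] [0.5364 0.1021 0.0618]
```

Call:
jog_arm --increments '[{"wx": 0,"wy": 0,"wz": 0,"dx": -3.2,"dy": 0,"dz": 0,"hand": 0}]'

```text
time_s: 22.57
ee_pos: [0.5356, 0.1022, 0.0625]
orientation: [-1.565, -0.009, 0.035]
wrist_force: [3.9, 0.4, -2.8]
opening: 0.17
```

Run:
```python
from h import *
for i in range(4):
    o=bot.observe();print(o["time_s"],o["wrist_force"].round(2),o["ee_pos"].round(5)); bot.capture("scene")
```

```text
22.5667 [ 3.9   0.45 -2.75] [0.53562 0.1022  0.06251]
22.6167 [ 4.46  0.21 -1.79] [0.53467 0.10218 0.06233]
22.6667 [ 5.84  0.33 -0.47] [0.53443 0.10216 0.06219]
22.7167 [ 5.51 -0.76 -0.57] [0.53448 0.10216 0.0622 ]
```

Run:
```python
from h import *
s=bot.capture("scene")[:,:,::-1];cv2.imwrite("pics/fs18.png",s)
a=cv2.imread("pics/scene0.png");b=cv2.imread("pics/fs13.png")
sl=(slice(235,275),slice(212,252))
cv2.imwrite("pics/s18.png",np.hstack([cv2.resize(np.clip(x[sl].astype(float)*1.3,0,255).astype(np.uint8),None,fx=6.6,fy=10,interpolation=cv2.INTER_CUBIC) for x in(a,b,s)]))
```

```text
(no output)
```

View pics/s18.png

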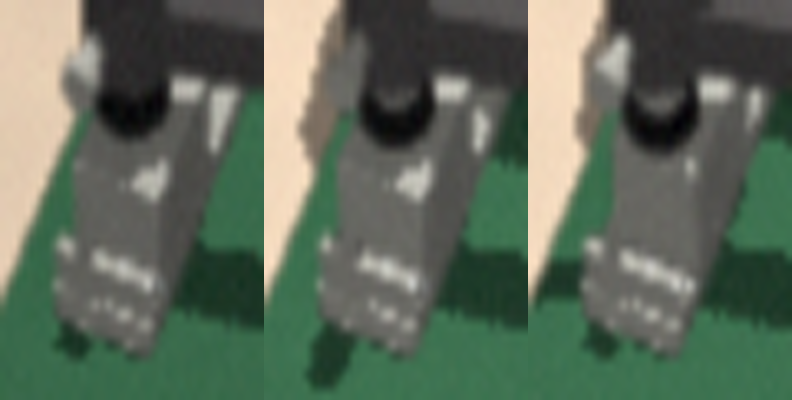

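Run:
```python
from h import *
for dx in(0,-.005,-.010): 
    print(dx,[np.round(proj("scene",(.692+dx,.105+y,.068)),1) for y in(-.018,.018)], np.round(proj("scene",(.692+dx,.105+.018,.032)),1))
for n in("scene0","fs11","fs13","fs16","fs17","fs18"):
    g=cv2.imread(f"pics/{n}.png").max(2); print(n); print(g[248:262,224:242])
```

```text
0 [array([221.1, 250.2]), array([233.8, 254.7])] [234.2 264.7]
-0.005 [array([222., 249.]), array([234.7, 253.4])] [235.1 263.4]
-0.01 [array([223. , 247.7]), array([235.7, 252.1])] [236.  262.1]
scene0
[[ 75  71  69  67  56  40  29  24  29  29  45  63  69  69  70  69  61  61]
 [ 73  72  68  69  70  65  63  57  64  65  66  70  72  71  71  64  59  59]
 [ 74  72  70  70  70  69  69  67  70  72  72  72  81  74  68  61  60  57]
 [ 84  76  72  72  71  70  69  69  72  82  86  90 120  93  65  60  58  59]
 [ 76  76  77  77  74  72  71  73  90 125 134 134 135  97  65  57  58  59]
 [ 76  75  74  74  74  75  89  87 124 135 137 139 127  83  61  59  57  57]
 [ 73  74  75  74  75  74  76  76  83  97 118 130  89  63  56  58  58  59]
 [ 74  73  76  74  73  74  74  74  74  77  82  85  68  62  57  60  59  60]
 [ 72  74  74  74  75  74  74  74  73  73  74  76  66  59  59  56  58  57]
 [ 72  74  73  73  74  77  74  75  74  75  73  75  64  61  57  57  58  58]
 [ 72  74  74  75  76  74  75  73  74  74  73  72  63  59  58  62  56  56]
 [ 72  73  75  81  77  76  74  75  74  73  74  73  64  58  59  59  54  4
[... 4229 characters left out ...]
104  90  70  63  62  63]
 [ 80  79  78  79  80  80  81  80  79  78  77  80  83  74  68  63  62  63]
 [ 79  81  81  80  80  80  81  79  80  81  78  79  79  70  65  62  63  62]
 [ 82  84  78  80  79  79  79  81  81  80  80  79  76  71  65  65  65  64]
 [ 80  80  78  79  79  79  80  80  81  81  79  79  78  72  65  63  64  63]
 [ 78  78  80  80  80  80  82  79  79  80  79  81  78  74  67  64  69  63]
 [ 77  76  80  78  78  79  80  79  80  80  79  79  79  75  67  63  63  60]
 [ 77  78  79  79  75  80  79  78  78  80  78  80  80  75  66  62  57  49]
 [ 77  84 125 127 104  99  90  83  81  77  78  79  80  76  65  60  55  48]
 [ 80  87 119 144 141 140 149 131 106  84  85  83  77  74  65  58  49  44]]
```

Call:
jog_arm --increments '[{"wx": 0,"wy": 0,"wz": 0,"dx": 0.5,"dy": 0,"dz": 0.2,"hand": 0},{"wx": 0,"wy": 0,"wz": 0,"dx": 1.0,"dy": 0,"dz": 0.5,"hand": 0}]'

```text
time_s: 22.98
ee_pos: [0.5345, 0.1021, 0.0623]
orientation: [-1.564, -0.005, 0.035]
wrist_force: [0.2, 0.5, 0.3]
opening: 0.173
```

Run:
```python
from h import *
for i in range(3):
    o=bot.observe();print(o["time_s"],o["wrist_force"].round(2),o["torque"].round(2),o["ee_pos"].round(5),o["orientation"].round(4)); bot.capture("scene")
```

```text
22.9833 [0.2 0.5 0.3] [ 0.07  0.11 -0.02] [0.53452 0.10214 0.06231] [-1.5645 -0.005   0.0347]
23.0333 [0.1  0.42 1.12] [0.06 0.06 0.  ] [0.53454 0.10213 0.06231] [-1.5645 -0.005   0.0347]
23.0833 [0.06 1.32 1.53] [ 0.03  0.08 -0.01] [0.53454 0.10212 0.0623 ] [-1.5646 -0.0051  0.0347]
```

Call:
jog_arm --increments '[{"wx": 0,"wy": 0,"wz": 0,"dx": 2.0,"dy": 0,"dz": 1.0,"hand": 0},{"wx": 0,"wy": 0,"wz": 0,"dx": 3.0,"dy": 0,"dz": 1.5,"hand": 0}]'

```text
time_s: 23.3
ee_pos: [0.535, 0.1019, 0.0628]
orientation: [-1.565, -0.0, 0.035]
wrist_force: [-5.5, 0.9, -1.0]
opening: 0.171
```

Run:
```python
from h import *
for i in range(3):
    o=bot.observe();print(o["time_s"],o["wrist_force"].round(2),o["torque"].round(2),o["ee_pos"].round(5),o["orientation"].round(4)); bot.capture("scene")
```

```text
23.3 [-5.52  0.87 -1.02] [0.04 1.3  0.09] [0.53496 0.1019  0.06276] [-1.5647e+00 -1.0000e-04  3.5000e-02]
23.35 [-4.78 -0.19 -0.35] [0.01 1.1  0.04] [0.53504 0.10188 0.06276] [-1.5648e+00 -2.0000e-04  3.5000e-02]
23.4 [-5.62  0.64 -0.85] [0.01 1.04 0.11] [0.53506 0.1019  0.0627 ] [-1.5648e+00 -3.0000e-04  3.5000e-02]
```

Call:
jog_arm --increments '[{"wx": 0,"wy": 0,"wz": 0,"dx": 3.0,"dy": 0,"dz": 1.2,"hand": 0},{"wx": 0,"wy": 0,"wz": 0,"dx": 3.5,"dy": 0,"dz": 1.4,"hand": 0},{"wx": 0,"wy": 0,"wz": 0,"dx": 4.0,"dy": 0,"dz": 1.5,"hand": 0}]'

```text
time_s: 23.7
ee_pos: [0.5362, 0.1017, 0.063]
orientation: [-1.565, 0.005, 0.035]
wrist_force: [-6.0, 0.4, 0.0]
opening: 0.171
```

Run:
```python
from h import *
for i in range(3):
    o=bot.observe();print(o["time_s"],o["wrist_force"].round(2),o["torque"].round(2),o["ee_pos"].round(5),o["orientation"].round(4)); bot.capture("scene")
```

```text
23.7 [-5.95  0.43  0.01] [-0.04  1.26  0.07] [0.53624 0.10167 0.06303] [-1.5649  0.0052  0.0353]
23.75 [-6.38  0.58 -0.33] [0.05 1.2  0.12] [0.53637 0.10166 0.06306] [-1.5649  0.005   0.0353]
23.8 [-5.52  0.07  0.5 ] [0.08 1.24 0.07] [0.53637 0.10166 0.06306] [-1.5649  0.0049  0.0353]
```

Call:
jog_arm --increments '[{"wx": 0,"wy": 0,"wz": 0,"dx": 3.5,"dy": 0,"dz": 1.4,"hand": 0},{"wx": 0,"wy": 0,"wz": 0,"dx": 4.0,"dy": 0,"dz": 1.4,"hand": 0},{"wx": 0,"wy": 0,"wz": 0,"dx": 4.5,"dy": 0,"dz": 1.4,"hand": 0},{"wx": 0,"wy": 0,"wz": 0,"dx": 5.0,"dy": 0,"dz": 1.4,"hand": 0},{"wx": 0,"wy": 0,"wz": 0,"dx": 5.5,"dy": 0,"dz": 1.4,"hand": 0}]'

```text
time_s: 24.27
ee_pos: [0.5388, 0.1014, 0.0633]
orientation: [-1.565, 0.011, 0.036]
wrist_force: [-7.5, -0.6, -0.1]
opening: 0.174
```

Run:
```python
from h import *
for i in range(3):
    o=bot.observe();print(o["time_s"],o["wrist_force"].round(2),o["torque"].round(2),o["ee_pos"].round(5),o["orientation"].round(4)); s=bot.capture("scene")
g=s.max(2);print(g[248:258,230:242])
```

```text
24.2667 [-7.46 -0.58 -0.07] [0.01 1.35 0.01] [0.53885 0.10143 0.06326] [-1.5651  0.0107  0.0356]
24.3167 [-6.43  0.42  1.08] [0.03 1.25 0.11] [0.53899 0.10144 0.06329] [-1.5651  0.0105  0.0356]
24.3667 [-6.2  -0.14  0.09] [0.07 1.24 0.03] [0.53899 0.10143 0.06328] [-1.5651  0.0105  0.0356]
[[ 12  12   9  13  12  20  36  64  75  76  68  64]
 [ 22  23  21  20  31  49  67  76  77  68  66  65]
 [ 50  47  49  50  71  76  85  79  72  67  63  62]
 [ 75  73  75  77  88  98 129  95  68  63  63  64]
 [ 78  82  83  90 128 141 140  92  67  62  62  61]
 [ 80  80  80  82 101 122 114  81  67  64  64  64]
 [ 79  80  80  79  80  86  78  68  65  62  63  63]
 [ 80  79  78  79  79  79  75  69  65  64  62  65]
 [ 79  79  81  81  79  80  76  68  65  63  61  62]
 [ 82  80  81  80  79  78  75  68  64  62  56  58]]
```

Call:
jog_arm --increments '[{"wx": 0,"wy": 0,"wz": 0,"dx": 3.4,"dy": 0.2,"dz": 1.4,"hand": 0},{"wx": 0,"wy": 0,"wz": 0,"dx": 4.0,"dy": 0.2,"dz": 1.4,"hand": 0},{"wx": 0,"wy": 0,"wz": 0,"dx": 4.6,"dy": 0.2,"dz": 1.4,"hand": 0},{"wx": 0,"wy": 0,"wz": 0,"dx": 5.2,"dy": 0.2,"dz": 1.4,"hand": 0}]'

```text
time_s: 24.75
ee_pos: [0.5411, 0.1013, 0.0635]
orientation: [-1.565, 0.016, 0.036]
wrist_force: [-7.0, -0.3, 1.8]
opening: 0.171
```

Run:
```python
from h import *
for i in range(3):
    o=bot.observe();print(o["time_s"],o["wrist_force"].round(2),o["torque"].round(2),o["ee_pos"].round(5),o["orientation"].round(4)); s=bot.capture("scene")
```

```text
24.75 [-7.04 -0.26  1.81] [0.07 1.33 0.09] [0.54107 0.10134 0.06352] [-1.5653  0.0165  0.0358]
24.8 [-6.94 -0.69  1.28] [0.04 1.27 0.02] [0.54125 0.10136 0.06357] [-1.5653  0.0162  0.0358]
24.85 [-7.7   0.78  0.87] [0.01 1.3  0.  ] [0.54126 0.10138 0.06357] [-1.5653  0.0161  0.0358]
```

Call:
jog_arm --increments '[{"wx": 0,"wy": 0,"wz": 0,"dx": 1.0,"dy": 0,"dz": 0.8,"hand": 0},{"wx": 0,"wy": 0,"wz": 0,"dx": -1.0,"dy": 0,"dz": 0.2,"hand": 0}]'

```text
time_s: 25.07
ee_pos: [0.5412, 0.1014, 0.0638]
orientation: [-1.565, 0.015, 0.036]
wrist_force: [4.2, 0.7, -0.9]
opening: 0.172
```

Run:
```python
from h import *
for i in range(3):
    o=bot.observe();print(o["time_s"],o["wrist_force"].round(2),o["torque"].round(2),o["ee_pos"].round(5),o["orientation"].round(4)); s=bot.capture("scene")
```

```text
25.0667 [ 4.2   0.73 -0.95] [ 0.05 -0.8   0.08] [0.54117 0.10143 0.06385] [-1.5654  0.0148  0.0359]
25.1167 [ 0.53  0.04 -1.33] [ 0.09 -0.29  0.04] [0.54115 0.10143 0.06391] [-1.5654  0.0143  0.0358]
25.1667 [ 0.99 -0.62 -0.4 ] [ 0.09 -0.27  0.04] [0.54116 0.10144 0.06399] [-1.5653  0.0144  0.0358]
```

Call:
jog_arm --increments '[{"wx": 0,"wy": -0.009,"wz": 0,"dx": 0.8,"dy": 0,"dz": -1.0,"hand": 0},{"wx": 0,"wy": -0.017,"wz": 0,"dx": 0.8,"dy": 0,"dz": -2.0,"hand": 0},{"wx": 0,"wy": -0.017,"wz": 0,"dx": 0.8,"dy": 0,"dz": -2.0,"hand": 0}]'

```text
time_s: 25.47
ee_pos: [0.5409, 0.1014, 0.0619]
orientation: [-1.566, -0.002, 0.036]
wrist_force: [-5.1, 0.3, 4.7]
opening: 0.173
```

Run:
```python
from h import *
for i in range(2):
    o=bot.observe();print(o["time_s"],o["wrist_force"].round(2),o["torque"].round(2),o["ee_pos"].round(5),o["orientation"].round(4)); s=bot.capture("scene")
```

```text
25.4667 [-5.1   0.26  4.7 ] [0.03 0.94 0.11] [0.54092 0.10139 0.06188] [-1.5659 -0.0018  0.0359]
25.5167 [-4.59 -0.    4.3 ] [0.06 1.01 0.02] [0.54097 0.10138 0.06201] [-1.5659 -0.0016  0.0359]
```

Call:
jog_arm --increments '[{"wx": 0,"wy": 0,"wz": 0,"dx": 0.6,"dy": 0,"dz": 0.2,"hand": 0},{"wx": 0,"wy": 0,"wz": 0,"dx": 0.6,"dy": 0,"dz": 0.2,"hand": 0.15},{"wx": 0,"wy": 0,"wz": 0,"dx": 0.6,"dy": 0,"dz": 0,"hand": 0.3},{"wx": 0,"wy": 0,"wz": 0,"dx": 0.6,"dy": 0,"dz": -2,"hand": 0.3},{"wx": 0,"wy": 0,"wz": 0,"dx": 0.6,"dy": 0,"dz": -2,"hand": 0.1},{"wx": 0,"wy": 0,"wz": 0,"dx": 0.6,"dy": 0,"dz": -2,"hand": 0},{"wx": 0,"wy": 0,"wz": 0,"dx": 0.6,"dy": 0,"dz": -2,"hand": 0},{"wx": 0,"wy": 0,"wz": 0,"dx": 0.6,"dy": 0,"dz": -2,"hand": 0}]'

```text
time_s: 26.23
ee_pos: [0.5427, 0.1014, 0.0603]
orientation: [-1.566, -0.003, 0.036]
wrist_force: [3.3, -0.3, -2.5]
opening: 0.17
```

Run:
```python
from h import *
for i in range(3):
    o=bot.observe();print(o["time_s"],o["wrist_force"].round(2),o["torque"].round(2),o["ee_pos"].round(5),o["orientation"].round(4),o["opening"]); s=bot.capture("scene")
```

```text
26.2333 [ 3.29 -0.29 -2.46] [-0.12 -0.67  0.02] [0.54267 0.1014  0.06027] [-1.566  -0.0032  0.0358] 0.17014104663216456
26.2833 [ 3.29 -0.42 -1.86] [-0.02 -0.71  0.06] [0.54265 0.10142 0.06027] [-1.566  -0.0031  0.0358] 0.16726614404594348
26.3333 [ 3.02  0.37 -0.95] [-0.01 -0.79  0.04] [0.5426  0.10144 0.06028] [-1.5659 -0.0031  0.0358] 0.17050021906405224
```

Call:
jog_arm --increments '[{"wx": 0,"wy": 0,"wz": 0,"dx": -1.8,"dy": 0,"dz": -0.6,"hand": 0}]'

```text
time_s: 26.47
ee_pos: [0.5423, 0.1015, 0.0602]
orientation: [-1.566, -0.006, 0.036]
wrist_force: [6.7, 0.5, -0.6]
opening: 0.172
```

```bash
cat > r.py <<'E'
from h import *
for i in range(3):
    o=bot.observe();print(o["time_s"],o["wrist_force"].round(2),o["torque"].round(2),o["ee_pos"].round(5),o["orientation"].round(4)); s=bot.capture("scene")
E
python3 r.py
```

```text
26.4667 [ 6.66  0.5  -0.57] [-0.05 -1.21  0.05] [0.54226 0.10154 0.06017] [-1.5659 -0.0057  0.0356]
26.5167 [5.34 0.13 0.37] [-0.05 -0.95 -0.02] [0.54214 0.10153 0.06016] [-1.5659 -0.0058  0.0356]
26.5667 [ 4.48  0.59 -1.29] [-0.08 -1.01 -0.07] [0.54216 0.10154 0.06024] [-1.5659 -0.0058  0.0356]
```

Call:
jog_arm --increments '[{"wx": 0,"wy": 0,"wz": 0,"dx": -2.3,"dy": 0,"dz": -0.6,"hand": 0}]'

```text
time_s: 26.7
ee_pos: [0.5414, 0.1016, 0.0602]
orientation: [-1.566, -0.008, 0.035]
wrist_force: [4.7, -0.5, -1.9]
opening: 0.172
```

```bash
python3 r.py
```

```text
26.7 [ 4.73 -0.46 -1.89] [-0.04 -1.03 -0.05] [0.54137 0.10164 0.06019] [-1.5658 -0.0085  0.0354]
26.75 [ 5.59  1.09 -1.52] [-0.07 -0.96 -0.04] [0.541   0.10163 0.06013] [-1.5658 -0.0083  0.0354]
26.8 [ 5.89 -0.93 -0.62] [-0.08 -0.95  0.03] [0.54097 0.10163 0.06015] [-1.5658 -0.0081  0.0355]
```

Call:
jog_arm --increments '[{"wx": 0,"wy": 0,"wz": 0,"dx": -2.8,"dy": 0,"dz": -0.6,"hand": 0}]'

```text
time_s: 26.93
ee_pos: [0.5398, 0.1017, 0.0601]
orientation: [-1.566, -0.011, 0.035]
wrist_force: [6.2, -0.5, -1.5]
opening: 0.171
```

```bash
python3 r.py
```

```text
26.9333 [ 6.19 -0.5  -1.47] [-0.09 -0.99 -0.06] [0.53979 0.10173 0.06014] [-1.5658 -0.0109  0.0352]
26.9833 [ 5.42 -1.18 -1.4 ] [-0.05 -1.03  0.03] [0.53919 0.10171 0.06003] [-1.5658 -0.0105  0.0353]
27.0333 [ 4.33 -0.73 -0.55] [-0.05 -0.88  0.01] [0.53916 0.10169 0.06006] [-1.5658 -0.0103  0.0353]
```

Call:
jog_arm --increments '[{"wx": 0,"wy": 0.01,"wz": 0,"dx": 0.5,"dy": 0,"dz": 0,"hand": 0},{"wx": 0,"wy": 0.01,"wz": 0,"dx": 0.5,"dy": 0,"dz": 0,"hand": 0.25},{"wx": 0,"wy": 0.01,"wz": 0,"dx": 0.5,"dy": 0,"dz": 0,"hand": 0.5},{"wx": 0,"wy": 0.01,"wz": 0,"dx": 0.5,"dy": 0,"dz": 5,"hand": 0.6},{"wx": 0,"wy": 0.01,"wz": 0,"dx": 0,"dy": 0,"dz": 25,"hand": 0.6},{"wx": 0,"wy": 0.01,"wz": 0,"dx": 0,"dy": 0,"dz": 60,"hand": 0.6},{"wx": 0,"wy": 0.01,"wz": -0.12,"dx": 0,"dy": 0,"dz": 100,"hand": 0.6},{"wx": 0,"wy": 0.01,"wz": -0.24,"dx": 0,"dy": 0,"dz": 140,"hand": 0.6},{"wx": 0,"wy": 0.01,"wz": -0.36,"dx": 0,"dy": 0,"dz": 180,"hand": 0.6},{"wx": 0,"wy": 0.01,"wz": -0.48,"dx": 0,"dy": 0,"dz": 215,"hand": 0.6},{"wx": 0,"wy": 0.01,"wz": -0.6,"dx": 5,"dy": 0,"dz": 245,"hand": 0.6},{"wx": 0,"wy": 0.01,"wz": -0.72,"dx": 30,"dy": 1,"dz": 257,"hand": 0.6},{"wx": 0,"wy": 0.01,"wz": -0.84,"dx": 60,"dy": 1,"dz": 257,"hand": 0.6},{"wx": 0,"wy": 0.01,"wz": -0.96,"dx": 90,"dy": 2,"dz": 255,"hand": 0.6},{"wx": 0,"wy": 0.01,"wz": -1.08,"dx": 115,"dy": 2,"dz": 250,"hand": 0.6},{"wx": 0,"wy": 0.01,"wz": -1.2,"dx": 128,"dy": 2,"dz": 245,"hand": 0.6},{"wx": 0,"wy": 0.01,"wz": -1.24,"dx": 130,"dy": 2,"dz": 235,"hand": 0.6},{"wx": 0,"wy": 0.01,"wz": -1.24,"dx": 130,"dy": 2,"dz": 220,"hand": 0.6},{"wx": 0,"wy": 0.01,"wz": -1.24,"dx": 130,"dy": 2,"dz": 215,"hand": 0.6},{"wx": 0,"wy": 0.01,"wz": -1.24,"dx": 130,"dy": 2,"dz": 215,"hand": 0.6}]'

```text
time_s: 28.75
ee_pos: [0.6678, 0.1035, 0.2732]
orientation: [-1.575, -0.001, -1.204]
wrist_force: [-1.1, 0.2, 0.1]
opening: 0.598
```

Run:
```python
from h import *
s=bot.capture("scene");cv2.imwrite("pics/fs20.png",s[:,:,::-1])
cv2.imwrite("pics/s20.png",cv2.resize(s[150:270,200:310,::-1],None,fx=5,fy=5,interpolation=cv2.INTER_CUBIC)[:600])
o=bot.observe();print(o["wrist_force"],o["ee_pos"],o["orientation"])
```

```text
[-0.09323667  0.05851969  0.10010483] [0.66824689 0.10363736 0.2745476 ] [-1.5729522  -0.00176761 -1.20437191]
```

View pics/s20.png

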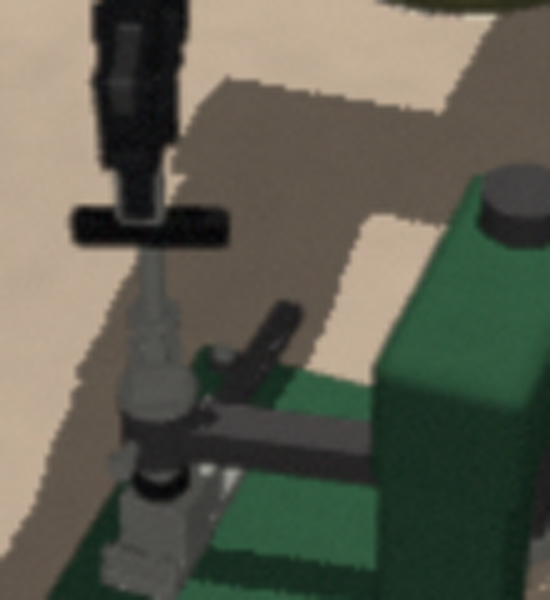

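Call:
jog_arm --increments '[{"wx": 0,"wy": 0,"wz": 0,"dx": 0.6,"dy": 0.1,"dz": -18,"hand": 0.6},{"wx": 0,"wy": 0,"wz": 0,"dx": 0.6,"dy": 0.1,"dz": -34,"hand": 0.6},{"wx": 0,"wy": 0,"wz": 0,"dx": 0.6,"dy": 0.1,"dz": -40,"hand": 0.6},{"wx": 0,"wy": 0,"wz": 0,"dx": 0.6,"dy": 0.1,"dz": -40,"hand": 0.6},{"wx": 0,"wy": 0,"wz": 0,"dx": 0.6,"dy": 0.1,"dz": -40,"hand": 0.35},{"wx": 0,"wy": 0,"wz": 0,"dx": 0.6,"dy": 0.1,"dz": -40,"hand": 0.2},{"wx": 0,"wy": 0,"wz": 0,"dx": 0.6,"dy": 0.1,"dz": -40,"hand": 0},{"wx": 0,"wy": 0,"wz": 0,"dx": 0.6,"dy": 0.1,"dz": -40,"hand": 0},{"wx": 0,"wy": 0,"wz": 0,"dx": 0.6,"dy": 0.1,"dz": -40,"hand": 0},{"wx": 0,"wy": 0,"wz": 0,"dx": 0.6,"dy": 0.1,"dz": -40,"hand": 0}]'

```text
time_s: 29.63
ee_pos: [0.6695, 0.1038, 0.236]
orientation: [-1.571, -0.002, -1.204]
wrist_force: [-0.6, 0.1, 7.1]
opening: 0.152
```

```bash
python3 r.py
```

```text
29.6333 [-0.62  0.11  7.09] [-0.06  0.11 -0.01] [0.66952 0.10384 0.23599] [-1.5707 -0.0023 -1.2044]
29.6833 [-0.76  0.12  6.07] [-0.06  0.18  0.01] [0.66954 0.10382 0.23598] [-1.5707 -0.0023 -1.2044]
29.7333 [ 0.8  -0.59  5.  ] [-0.04  0.07 -0.02] [0.66952 0.10382 0.23597] [-1.5707 -0.0023 -1.2044]
```

Call:
jog_arm --increments '[{"wx": 0,"wy": 0,"wz": -0.04,"dx": 0,"dy": 0,"dz": 0.4,"hand": 0},{"wx": 0,"wy": 0,"wz": -0.09,"dx": 0,"dy": 0,"dz": 0.4,"hand": 0},{"wx": 0,"wy": 0,"wz": -0.13,"dx": 0,"dy": 0,"dz": 0.2,"hand": 0},{"wx": 0,"wy": 0,"wz": -0.13,"dx": 0,"dy": 0,"dz": 0.2,"hand": 0},{"wx": 0,"wy": 0,"wz": -0.13,"dx": 0,"dy": 0,"dz": 0.2,"hand": 0}]'

```text
time_s: 30.2
ee_pos: [0.6694, 0.1038, 0.236]
orientation: [-1.571, -0.002, -1.333]
wrist_force: [-0.4, -0.0, -0.3]
opening: 0.148
```

```bash
python3 r.py
```

```text
30.2 [-0.41 -0.02 -0.32] [-0.02 -0.    0.05] [0.66942 0.10383 0.23602] [-1.5711 -0.0023 -1.3332]
30.25 [ 0.25  0.62 -1.4 ] [-0.07  0.    0.05] [0.66943 0.1038  0.23603] [-1.571  -0.0022 -1.3332]
30.3 [ 0.51  0.02 -0.65] [-0.03 -0.02  0.03] [0.66943 0.10381 0.23604] [-1.571  -0.0023 -1.3334]
```

Call:
jog_arm --increments '[{"wx": 0,"wy": 0,"wz": 0.04,"dx": 0,"dy": 0,"dz": 0.5,"hand": 0},{"wx": 0,"wy": 0,"wz": 0.08,"dx": 0,"dy": 0,"dz": 2,"hand": 0},{"wx": 0,"wy": 0,"wz": 0.08,"dx": 0,"dy": 0,"dz": 5,"hand": 0},{"wx": 0,"wy": 0,"wz": 0.08,"dx": 0,"dy": 0,"dz": 10,"hand": 0},{"wx": 0,"wy": 0,"wz": 0.08,"dx": 0,"dy": 0,"dz": 18,"hand": 0},{"wx": 0,"wy": 0,"wz": 0.08,"dx": 0,"dy": 0,"dz": 28,"hand": 0},{"wx": 0,"wy": 0,"wz": 0.08,"dx": 0,"dy": 0,"dz": 45,"hand": 0}]'

```text
time_s: 30.93
ee_pos: [0.6687, 0.1037, 0.2809]
orientation: [-1.573, -0.002, -1.254]
wrist_force: [-0.4, -0.0, -2.1]
opening: 0.154
```

Run:
```python
from h import *
s=bot.capture("scene");cv2.imwrite("pics/fs21.png",s[:,:,::-1])
cv2.imwrite("pics/s21.png",cv2.resize(s[150:270,200:310,::-1],None,fx=5,fy=5,interpolation=cv2.INTER_CUBIC)[:600])
o=bot.observe();print(o["wrist_force"],o["ee_pos"],o["orientation"])
```

```text
[0.72737584 0.580611   3.07314494] [0.67033224 0.1039315  0.28586185] [-1.56695536 -0.00295717 -1.25404716]
```

View pics/s21.png

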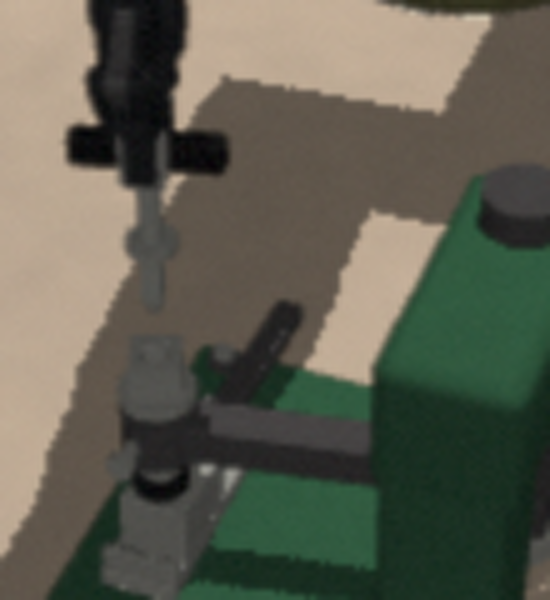

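Run:
```python
from h import *
t=cv2.imread("pics/ft5.png");s=cv2.imread("pics/fs21.png")
a=cv2.resize(s[155:195,125:165],None,fx=10,fy=10,interpolation=cv2.INTER_CUBIC);b=cv2.resize(t[177:217,368:408],None,fx=10,fy=10,interpolation=cv2.INTER_CUBIC)
cv2.imwrite("pics/st.png",np.hstack([a,b]))
```

```text
(no output)
```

View pics/st.png

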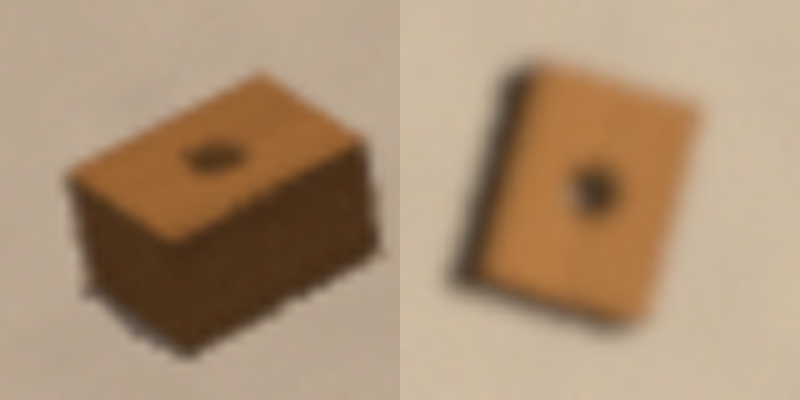

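```bash
python3 - <<'E'
from h import *
print("hole scene",onz("scene",146.05,170.25,.045),"top",onz("top",386.6,195.6,.045),tri(146.05,170.25,386.6,195.6))
S=[(68,178),(262,73),(366,140),(174,243)]
W=np.array([onz("scene",(p[0]+.5)/10-.5+125,(p[1]+.5)/10-.5+155,.045) for p in S]);print("stand ctr",W.mean(0))
f=lambda P:((P[0]+.5)/5-.5+200,(P[1]+.5)/5-.5+150)
p=np.array([.6703,.1039,.2859])
print("tip px exp",proj("scene",p-[0,0,.095-.002]),"obs",f((152,309)))
for z in (.190,.193): print(z,onz("scene",*f((152,309)),z))
E
python3 r.py
```

```text
hole scene [ 0.46228113 -0.30734533  0.045     ] top [ 0.45950838 -0.30602512  0.045     ] (array([ 0.46023647, -0.30767368,  0.04325565]), np.float64(0.0023473782669865507))
stand ctr [ 0.46201122 -0.30623284  0.045     ]
tip px exp (np.float64(229.44572891756962), np.float64(208.93210581971726)) obs (230.0, 211.4)
0.19 [0.67474652 0.10762661 0.19      ]
0.193 [0.67783115 0.10936462 0.193     ]
30.9833 [0.73 0.58 3.07] [-0.03 -0.06 -0.09] [0.67033 0.10393 0.28586] [-1.567 -0.003 -1.254]
31.0333 [ 0.07  0.35 -1.35] [ 0.   -0.08 -0.02] [0.67093 0.10406 0.28501] [-1.5656 -0.0031 -1.2539]
31.0833 [ 0.77  1.15 -1.62] [-0.03 -0.07 -0.02] [0.67057 0.10398 0.28333] [-1.5671 -0.0029 -1.2539]
```

Call:
jog_arm --increments '[{"wx": 0,"wy": 0,"wz": 0.02,"dx": -10,"dy": -20,"dz": 3,"hand": 0},{"wx": 0,"wy": 0,"wz": 0.05,"dx": -25,"dy": -48,"dz": 5,"hand": 0},{"wx": 0,"wy": 0,"wz": 0.1,"dx": -43,"dy": -84,"dz": 5,"hand": 0},{"wx": 0,"wy": 0,"wz": 0.15,"dx": -61,"dy": -120,"dz": 5,"hand": 0},{"wx": 0,"wy": 0,"wz": 0.2,"dx": -79,"dy": -156,"dz": 5,"hand": 0},{"wx": 0,"wy": 0,"wz": 0.25,"dx": -97,"dy": -192,"dz": 5,"hand": 0},{"wx": 0,"wy": 0,"wz": 0.3,"dx": -115,"dy": -228,"dz": 5,"hand": 0},{"wx": 0,"wy": 0,"wz": 0.35,"dx": -133,"dy": -264,"dz": 0,"hand": 0},{"wx": 0,"wy": 0,"wz": 0.4,"dx": -151,"dy": -300,"dz": -10,"hand": 0},{"wx": 0,"wy": 0,"wz": 0.41,"dx": -169,"dy": -334,"dz": -25,"hand": 0},{"wx": 0,"wy": 0,"wz": 0.41,"dx": -185,"dy": -366,"dz": -45,"hand": 0},{"wx": 0,"wy": 0,"wz": 0.41,"dx": -198,"dy": -394,"dz": -65,"hand": 0},{"wx": 0,"wy": 0,"wz": 0.41,"dx": -206,"dy": -409,"dz": -85,"hand": 0},{"wx": 0,"wy": 0,"wz": 0.41,"dx": -207.5,"dy": -411.5,"dz": -95,"hand": 0},{"wx": 0,"wy": 0,"wz": 0.41,"dx": -207.5,"dy": -411.5,"dz": -100,"hand": 0},{"wx": 0,"wy": 0,"wz": 0.41,"dx": -207.5,"dy": -411.5,"dz": -100,"hand": 0},{"wx": 0,"wy": 0,"wz": 0.41,"dx": -207.5,"dy": -411.5,"dz": -100,"hand": 0}]'

```text
time_s: 32.55
ee_pos: [0.4631, -0.3067, 0.1823]
orientation: [-1.569, -0.003, -0.843]
wrist_force: [0.5, 0.4, -1.1]
opening: 0.152
```

Run:
```python
from h import *
s=bot.capture("scene");cv2.imwrite("pics/fs22.png",s[:,:,::-1])
cv2.imwrite("pics/s22.png",cv2.resize(s[130:195,120:170,::-1],None,fx=9,fy=9,interpolation=cv2.INTER_CUBIC)[:600])
o=bot.observe();print(o["wrist_force"],o["ee_pos"],o["orientation"])
```

```text
[ 0.03201841 -0.3203573  -2.36539876] [ 0.46354312 -0.30689755  0.18277956] [-1.56854764 -0.00364144 -0.84223233]
```

View pics/s22.png

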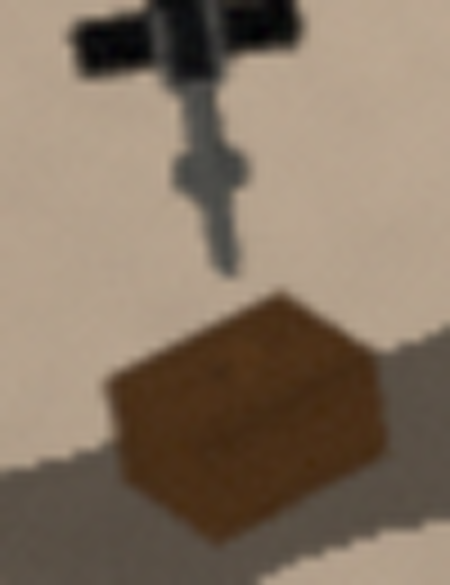

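```bash
python3 - <<'E'
from h import *
f=lambda P:np.array(((P[0]+.5)/9-.5+120,(P[1]+.5)/9-.5+130))
g=lambda uv:((np.array(uv)-[120,130]+.5)*9-.5).round(0)
p=np.array([.4633,-.3068,.1825])
print("exp handle",g(proj("scene",p-[0,0,.004])),"collar",g(proj("scene",p-[0,0,.061])),"tip",g(proj("scene",p-[0,0,.099])))
print("hole",g((146.05,170.25)), "stand ctr",g(proj("scene",(.462,-.3068,.045))))
for z in(.080,.0835,.087): print(onz("scene",*f((230,275)),z))
E
python3 r.py
```

```text
exp handle [182.  38.] collar [207. 184.] tip [223. 277.]
hole [238. 366.] stand ctr [240. 366.]
[ 0.45727039 -0.3085979   0.08      ]
[ 0.46129525 -0.30513106  0.0835    ]
[ 0.46532012 -0.30166421  0.087     ]
32.6 [ 0.03 -0.32 -2.37] [ 0.01 -0.01 -0.05] [ 0.46354 -0.3069   0.18278] [-1.5685 -0.0036 -0.8422]
32.65 [ 0.38  0.29 -1.11] [-0.01 -0.04  0.  ] [ 0.46373 -0.30701  0.18305] [-1.5684 -0.0042 -0.8421]
32.7 [-0.22 -0.72 -1.06] [0.01 0.02 0.01] [ 0.46373 -0.3071   0.1831 ] [-1.5685 -0.0044 -0.8422]
```

Call:
jog_arm --increments '[{"wx": 0,"wy": 0,"wz": 0,"dx": 0.5,"dy": -1.5,"dz": -12,"hand": 0},{"wx": 0,"wy": 0,"wz": 0,"dx": 0.5,"dy": -1.5,"dz": -25,"hand": 0},{"wx": 0,"wy": 0,"wz": 0,"dx": 0.5,"dy": -1.5,"dz": -30,"hand": 0},{"wx": 0,"wy": 0,"wz": 0,"dx": 0.5,"dy": -1.5,"dz": -30,"hand": 0},{"wx": 0,"wy": 0,"wz": 0,"dx": 0.5,"dy": -1.5,"dz": -30,"hand": 0}]'

```text
time_s: 33.17
ee_pos: [0.4639, -0.3084, 0.1527]
orientation: [-1.569, -0.003, -0.842]
wrist_force: [-0.4, -0.0, -0.6]
opening: 0.148
```

Run:
```python
from h import *
s=bot.capture("scene");cv2.imwrite("pics/fs23.png",s[:,:,::-1])
c=np.clip(s[130:195,120:170,::-1].astype(float)*1.6,0,255).astype(np.uint8)
cv2.imwrite("pics/s23.png",cv2.resize(c,None,fx=9,fy=9,interpolation=cv2.INTER_CUBIC)[:600])
o=bot.observe();print(o["wrist_force"],o["ee_pos"],o["orientation"])
```

```text
[-0.63945381 -0.41602328 -1.74858275] [ 0.46424059 -0.30869052  0.15320518] [-1.56852329 -0.00444954 -0.84218754]
```

View pics/s23.png

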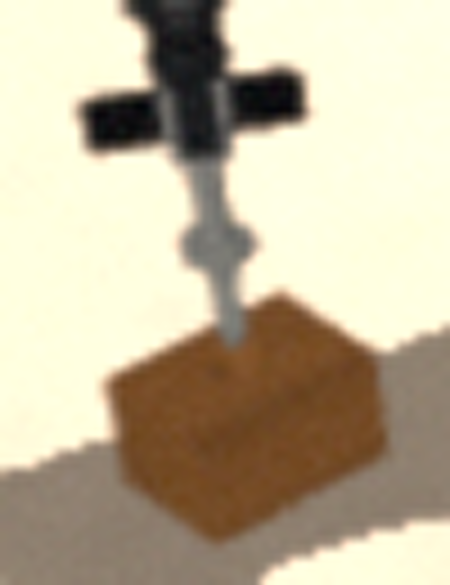

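Call:
jog_arm --increments '[{"wx": 0,"wy": 0,"wz": 0,"dx": -0.2,"dy": 0.2,"dz": -6,"hand": 0},{"wx": 0,"wy": 0,"wz": 0,"dx": -0.2,"dy": 0.2,"dz": -12,"hand": 0},{"wx": 0,"wy": 0,"wz": 0,"dx": -0.2,"dy": 0.2,"dz": -18,"hand": 0},{"wx": 0,"wy": 0,"wz": 0,"dx": -0.2,"dy": 0.2,"dz": -18,"hand": 0}]'

```text
time_s: 33.55
ee_pos: [0.4632, -0.308, 0.1337]
orientation: [-1.569, -0.002, -0.842]
wrist_force: [-1.4, -0.3, -1.3]
opening: 0.149
```

```bash
python3 r.py
```

```text
33.55 [-1.41 -0.26 -1.32] [ 0.03  0.04 -0.02] [ 0.46324 -0.30796  0.13367] [-1.5691 -0.0024 -0.8422]
33.6 [-0.69 -0.25 -2.26] [0.   0.03 0.02] [ 0.46337 -0.30806  0.1342 ] [-1.569  -0.0027 -0.8422]
33.65 [ 0.2   0.62 -0.97] [-0.04 -0.   -0.02] [ 0.46366 -0.30826  0.13467] [-1.5688 -0.0034 -0.8422]
```

Call:
jog_arm --increments '[{"wx": 0,"wy": 0,"wz": 0,"dx": 0,"dy": 0,"dz": -6,"hand": 0},{"wx": 0,"wy": 0,"wz": 0,"dx": 0,"dy": 0,"dz": -12,"hand": 0},{"wx": 0,"wy": 0,"wz": 0,"dx": 0,"dy": 0,"dz": -18,"hand": 0},{"wx": 0,"wy": 0,"wz": 0,"dx": 0,"dy": 0,"dz": -22,"hand": 0},{"wx": 0,"wy": 0,"wz": 0,"dx": 0,"dy": 0,"dz": -22,"hand": 0}]'

```text
time_s: 34.12
ee_pos: [0.4632, -0.3079, 0.1116]
orientation: [-1.569, -0.002, -0.842]
wrist_force: [-0.8, 0.6, -1.5]
opening: 0.152
```

```bash
python3 r.py
```

```text
34.1167 [-0.82  0.56 -1.48] [-0.01  0.08  0.01] [ 0.46317 -0.30791  0.11164] [-1.5692 -0.0021 -0.8422]
34.1667 [-0.17  0.05 -2.21] [-0.07 -0.01 -0.1 ] [ 0.46339 -0.30807  0.11219] [-1.5691 -0.0026 -0.8422]
34.2167 [-0.23 -0.43 -1.85] [ 0.03  0.04 -0.05] [ 0.46371 -0.30826  0.11267] [-1.5688 -0.0033 -0.8422]
```

Tip is about 31 mm into the hole with no side force. Next I go down onto the collar, then open.

Call:
jog_arm --increments '[{"wx": 0,"wy": 0,"wz": 0,"dx": 0,"dy": 0,"dz": -4,"hand": 0},{"wx": 0,"wy": 0,"wz": 0,"dx": 0,"dy": 0,"dz": -6.5,"hand": 0},{"wx": 0,"wy": 0,"wz": 0,"dx": 0,"dy": 0,"dz": -6.5,"hand": 0},{"wx": 0,"wy": 0,"wz": 0,"dx": 0,"dy": 0,"dz": -6.5,"hand": 0}]'

```text
time_s: 34.6
ee_pos: [0.4638, -0.3083, 0.1063]
orientation: [-1.569, -0.004, -0.842]
wrist_force: [-0.2, 0.1, -1.1]
opening: 0.15
```

```bash
python3 r.py
python3 - <<'E'
from h import *
s=bot.capture("scene")
c=np.clip(s[130:195,120:170,::-1].astype(float)*1.6,0,255).astype(np.uint8)
cv2.imwrite("pics/s24.png",cv2.resize(c,None,fx=9,fy=9,interpolation=cv2.INTER_CUBIC)[:600])
E
```

```text
34.6 [-0.24  0.06 -1.11] [ 0.02 -0.01 -0.02] [ 0.46383 -0.30834  0.10631] [-1.5687 -0.0036 -0.8422]
34.65 [-0.02 -0.04 -0.97] [-0.01  0.04 -0.  ] [ 0.46393 -0.3084   0.10645] [-1.5687 -0.0039 -0.8421]
34.7 [ 0.94  0.2  -1.27] [-0.01  0.06  0.03] [ 0.46399 -0.30848  0.10654] [-1.5686 -0.0041 -0.8422]
```

View pics/s24.png

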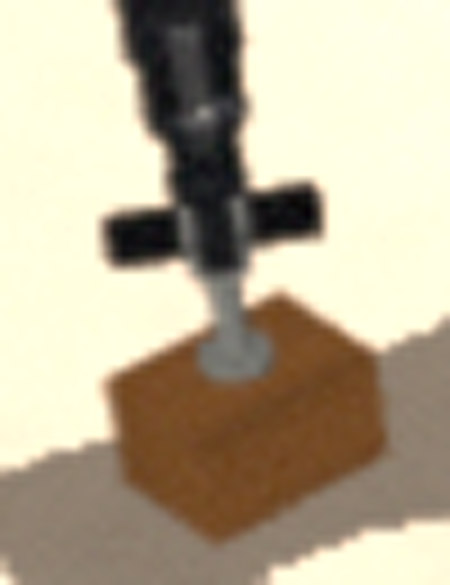

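Call:
jog_arm --increments '[{"wx": 0,"wy": 0,"wz": 0,"dx": -0.4,"dy": 0.3,"dz": -1.5,"hand": 0.15},{"wx": 0,"wy": 0,"wz": 0,"dx": -0.4,"dy": 0.3,"dz": -1.5,"hand": 0.25},{"wx": 0,"wy": 0,"wz": 0,"dx": -0.4,"dy": 0.3,"dz": -1.5,"hand": 0.6},{"wx": 0,"wy": 0,"wz": 0,"dx": -0.4,"dy": 0.3,"dz": -1.5,"hand": 0.6},{"wx": 0,"wy": 0,"wz": 0,"dx": 0,"dy": 0,"dz": 10,"hand": 0.6},{"wx": 0,"wy": 0,"wz": 0,"dx": 0,"dy": 0,"dz": 35,"hand": 0.6},{"wx": 0,"wy": 0,"wz": 0,"dx": 0,"dy": 0,"dz": 70,"hand": 0.6},{"wx": 0,"wy": 0,"wz": 0.05,"dx": 0,"dy": 0,"dz": 110,"hand": 0.6},{"wx": 0,"wy": 0,"wz": 0.1,"dx": 0,"dy": 20,"dz": 140,"hand": 0.6},{"wx": 0,"wy": 0,"wz": 0.1,"dx": 0,"dy": 40,"dz": 150,"hand": 0.6}]'

```text
time_s: 35.63
ee_pos: [0.4661, -0.27, 0.2621]
orientation: [-1.567, -0.012, -0.742]
wrist_force: [0.4, 0.3, 0.3]
opening: 0.599
```

Run:
```python
from h import *
s=bot.capture("scene");cv2.imwrite("pics/fs25.png",s[:,:,::-1]);t=bot.capture("top");cv2.imwrite("pics/ft25.png",t[:,:,::-1])
c=s[130:195,120:170,::-1];d=s[210:275,200:270,::-1]
cv2.imwrite("pics/s25.png",np.hstack([cv2.resize(c,None,fx=6.5,fy=9,interpolation=cv2.INTER_CUBIC),cv2.resize(d,None,fx=6.5,fy=9,interpolation=cv2.INTER_CUBIC)]))
o=bot.observe();print(o["ee_pos"],o["orientation"],o["time_s"])
g=s.max(2);print(g[248:258,230:242])
```

```text
[ 0.46547499 -0.26755632  0.26000034] [-1.56670427 -0.00908829 -0.74035349] 35.7333
[[ 12  14  13  12  15  16  32  63  73  72  64  61]
 [ 21  19  18  20  27  43  65  70  72  65  61  61]
 [ 48  42  44  46  55  70  82  76  68  63  60  59]
 [ 78  74  70  74  83  91 125  92  65  60  61  61]
 [ 76  75  76  90 120 130 131  87  65  60  60  62]
 [ 75  76  75  78  82  87  87  73  60  60  60  65]
 [ 76  76  76  75  76  76  76  67  63  60  59  63]
 [ 77  76  75  75  76  77  75  64  62  61  60  61]
 [ 78  77  78  76  77  74  75  65  61  58  60  62]
 [ 75  77  76  76  76  77  76  65  60  62  60  59]]
```

View pics/s25.png

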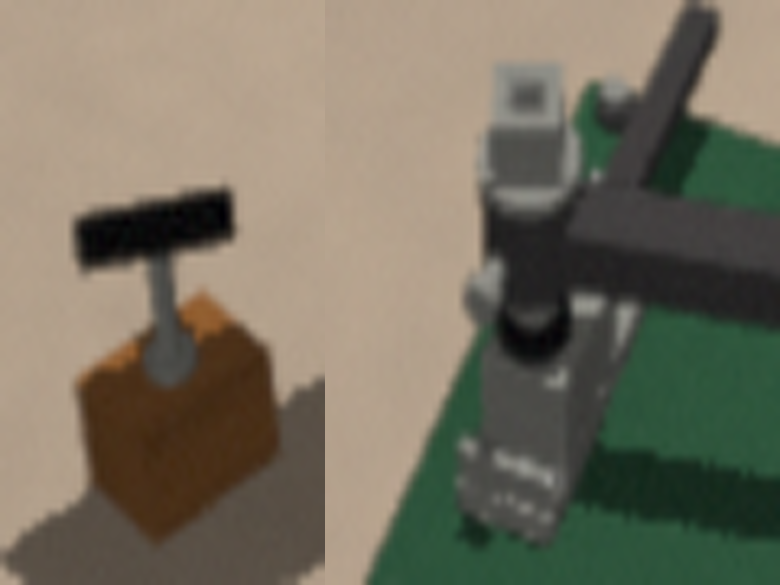

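View pics/ft25.png

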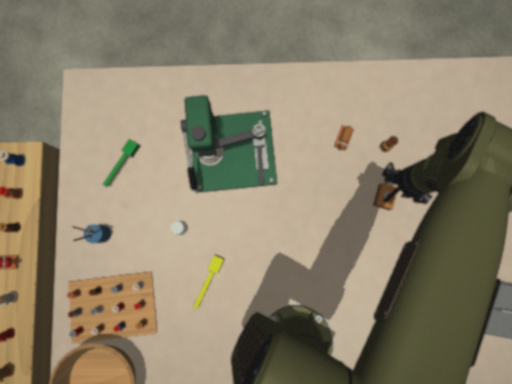

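Call:
jog_arm --increments '[{"wx": 0,"wy": 0.005,"wz": 0.1,"dx": 0,"dy": 25,"dz": 10,"hand": 0.3},{"wx": 0,"wy": 0.005,"wz": 0.2,"dx": 3,"dy": 60,"dz": 15,"hand": 0},{"wx": 0,"wy": 0.005,"wz": 0.3,"dx": 5,"dy": 100,"dz": 15,"hand": 0},{"wx": 0,"wy": 0.005,"wz": 0.4,"dx": 7,"dy": 140,"dz": 15,"hand": 0},{"wx": 0,"wy": 0.005,"wz": 0.5,"dx": 9,"dy": 180,"dz": 10,"hand": 0},{"wx": 0,"wy": 0.005,"wz": 0.6,"dx": 11,"dy": 220,"dz": 0,"hand": 0},{"wx": 0,"wy": 0.005,"wz": 0.7,"dx": 12,"dy": 260,"dz": -10,"hand": 0},{"wx": 0,"wy": 0.005,"wz": 0.775,"dx": 12,"dy": 298,"dz": -20,"hand": 0},{"wx": 0,"wy": 0.005,"wz": 0.775,"dx": 12,"dy": 333,"dz": -35,"hand": 0},{"wx": 0,"wy": 0.005,"wz": 0.775,"dx": 12,"dy": 358,"dz": -60,"hand": 0},{"wx": 0,"wy": 0.005,"wz": 0.775,"dx": 12,"dy": 367,"dz": -90,"hand": 0},{"wx": 0,"wy": 0.005,"wz": 0.775,"dx": 12,"dy": 367,"dz": -120,"hand": 0},{"wx": 0,"wy": 0.005,"wz": 0.775,"dx": 12,"dy": 367,"dz": -130,"hand": 0},{"wx": 0,"wy": 0.005,"wz": 0.775,"dx": 12,"dy": 367,"dz": -130,"hand": 0},{"wx": 0,"wy": 0.005,"wz": 0.775,"dx": 12,"dy": 367,"dz": -130,"hand": 0}]'

```text
time_s: 36.98
ee_pos: [0.4773, 0.0989, 0.13]
orientation: [-1.569, -0.003, 0.034]
wrist_force: [0.2, 0.0, -0.1]
opening: 0.001
```

Run:
```python
from h import *
s=bot.capture("scene");cv2.imwrite("pics/fs26.png",s[:,:,::-1])
cv2.imwrite("pics/s26.png",cv2.resize(s[140:260,210:310,::-1],None,fx=5,fy=5,interpolation=cv2.INTER_CUBIC))
o=bot.observe();print(o["ee_pos"],o["orientation"],o["time_s"],o["wrist_force"])
```

```text
[0.47834515 0.09901206 0.13101733] [-1.56836885 -0.00558136  0.03366475] 37.0333 [ 0.03862539 -0.65820844  0.26900826]
```

View pics/s26.png

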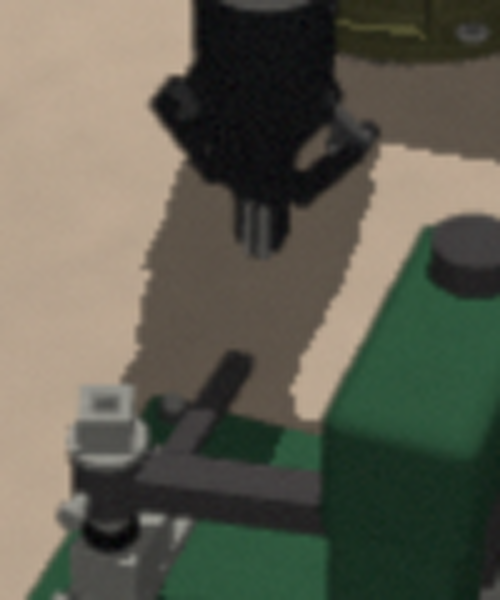

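Call:
jog_arm --increments '[{"wx": 0,"wy": 0,"wz": 0,"dx": 0,"dy": 1,"dz": -30,"hand": 0},{"wx": 0,"wy": 0,"wz": 0,"dx": 0,"dy": 1,"dz": -55,"hand": 0},{"wx": 0,"wy": 0,"wz": 0,"dx": 0,"dy": 1,"dz": -64,"hand": 0},{"wx": 0,"wy": 0,"wz": 0,"dx": 0,"dy": 1,"dz": -64,"hand": 0},{"wx": 0,"wy": 0,"wz": 0,"dx": 4,"dy": 1,"dz": -64,"hand": 0},{"wx": 0,"wy": 0,"wz": 0,"dx": 8,"dy": 1,"dz": -64,"hand": 0}]'

```text
time_s: 37.53
ee_pos: [0.488, 0.1001, 0.0688]
orientation: [-1.568, -0.008, 0.033]
wrist_force: [0.5, 0.1, -0.8]
opening: 0.005
```

Run:
```python
from h import *
s=bot.capture("scene");cv2.imwrite("pics/fs27.png",s[:,:,::-1])
cv2.imwrite("pics/s27.png",cv2.resize(s[150:260,210:310,::-1],None,fx=5,fy=5,interpolation=cv2.INTER_CUBIC))
o=bot.observe();print(o["ee_pos"],o["orientation"],o["time_s"],o["wrist_force"])
print(onz("scene",257.4,210.5,.058))
```

```text
[0.48932671 0.10027474 0.06905046] [-1.56781557 -0.00978753  0.03341103] 37.5833 [ 1.45948623 -0.06367696 -0.0396814 ]
[0.50276938 0.09836323 0.058     ]
```

View pics/s27.png

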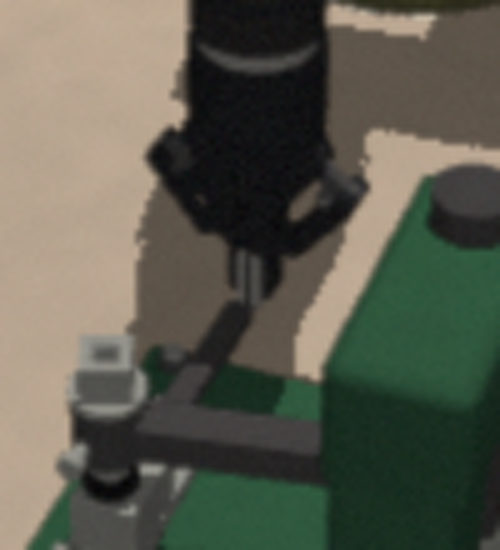

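Call:
jog_arm --increments '[{"wx": 0,"wy": 0.006,"wz": 0,"dx": 1.5,"dy": 0,"dz": 0,"hand": 0},{"wx": 0,"wy": 0.006,"wz": 0,"dx": 3,"dy": 0,"dz": 0,"hand": 0},{"wx": 0,"wy": 0.006,"wz": 0,"dx": 4,"dy": 0,"dz": 0,"hand": 0}]'

```text
time_s: 37.83
ee_pos: [0.4945, 0.1004, 0.0699]
orientation: [-1.567, -0.005, 0.033]
wrist_force: [0.1, -0.3, -0.5]
opening: 0.002
```

```bash
python3 r.py
```

```text
37.8333 [ 0.13 -0.25 -0.46] [0.05 0.04 0.02] [0.49452 0.10044 0.06989] [-1.5673 -0.0055  0.0333]
37.8833 [ 0.66 -0.01 -0.8 ] [-0.02 -0.   -0.05] [0.49422 0.10038 0.06959] [-1.5674 -0.0049  0.0333]
37.9333 [ 0.27 -0.83  0.2 ] [0.01 0.03 0.03] [0.49376 0.10033 0.06935] [-1.5675 -0.0043  0.0333]
```

Call:
jog_arm --increments '[{"wx": 0,"wy": 0,"wz": 0,"dx": 1,"dy": 0,"dz": 0,"hand": 0},{"wx": 0,"wy": 0,"wz": 0,"dx": 2,"dy": 0,"dz": 0,"hand": 0},{"wx": 0,"wy": 0,"wz": 0,"dx": 3,"dy": 0,"dz": 0,"hand": 0},{"wx": 0,"wy": 0,"wz": 0,"dx": 3.5,"dy": 0,"dz": 0,"hand": 0}]'

```text
time_s: 38.32
ee_pos: [0.4966, 0.1003, 0.069]
orientation: [-1.568, -0.003, 0.033]
wrist_force: [-2.1, -0.0, 0.8]
opening: 0.001
```

```bash
python3 r.py
```

```text
38.3167 [-2.13 -0.04  0.79] [0.02 0.45 0.02] [0.49658 0.10031 0.06905] [-1.5675 -0.0031  0.0334]
38.3667 [-1.15 -0.15  0.36] [0.   0.17 0.  ] [0.49654 0.10029 0.06899] [-1.5675 -0.003   0.0335]
38.4167 [-0.04 -0.83  0.41] [0.03 0.21 0.01] [0.49654 0.10026 0.06896] [-1.5675 -0.0031  0.0334]
```

Call:
jog_arm --increments '[{"wx": 0,"wy": 0,"wz": 0,"dx": 1,"dy": 0,"dz": 0.3,"hand": 0},{"wx": 0,"wy": 0,"wz": 0,"dx": 2,"dy": 0,"dz": 0.6,"hand": 0},{"wx": 0,"wy": 0,"wz": 0,"dx": 3,"dy": 0,"dz": 0.9,"hand": 0},{"wx": 0,"wy": 0,"wz": 0,"dx": 4,"dy": 0,"dz": 1,"hand": 0},{"wx": 0,"wy": 0,"wz": 0,"dx": 4.5,"dy": 0,"dz": 1,"hand": 0}]'

```text
time_s: 38.88
ee_pos: [0.4976, 0.0999, 0.0689]
orientation: [-1.568, 0.003, 0.034]
wrist_force: [-9.0, -0.4, 2.1]
opening: 0.003
```

```bash
python3 r.py
```

```text
38.8833 [-9.05 -0.43  2.06] [-0.11  1.87 -0.01] [0.49762 0.09988 0.06888] [-1.5679  0.0033  0.0336]
38.9333 [-8.44 -0.57  1.76] [-0.07  1.75  0.05] [0.49762 0.09989 0.06885] [-1.5679  0.0033  0.0336]
38.9833 [-8.81 -0.08  2.95] [-0.06  1.74  0.01] [0.49763 0.09988 0.06886] [-1.5679  0.0032  0.0336]
```

Call:
jog_arm --increments '[{"wx": 0,"wy": 0,"wz": 0,"dx": 3.8,"dy": 0,"dz": 1.5,"hand": 0},{"wx": 0,"wy": 0,"wz": 0,"dx": 4.4,"dy": 0,"dz": 2,"hand": 0},{"wx": 0,"wy": 0,"wz": 0,"dx": 5,"dy": 0,"dz": 2.5,"hand": 0},{"wx": 0,"wy": 0,"wz": 0,"dx": 5.2,"dy": 0,"dz": 2.5,"hand": 0}]'

```text
time_s: 39.37
ee_pos: [0.4996, 0.0995, 0.0701]
orientation: [-1.568, 0.009, 0.034]
wrist_force: [-7.4, -0.1, -1.0]
opening: 0.002
```

```bash
python3 r.py
```

```text
39.3667 [-7.45 -0.08 -1.02] [-0.06  1.55  0.02] [0.49956 0.0995  0.07012] [-1.5683  0.0094  0.0337]
39.4167 [-7.4  -0.26  0.7 ] [-0.04  1.54  0.05] [0.49957 0.09949 0.07009] [-1.5683  0.0093  0.0338]
39.4667 [-8.04 -0.82 -1.02] [-0.04  1.51  0.  ] [0.49954 0.09948 0.07007] [-1.5684  0.0093  0.0338]
```

Call:
jog_arm --increments '[{"wx": 0,"wy": -0.003,"wz": 0,"dx": 4,"dy": 0.4,"dz": 0.8,"hand": 0},{"wx": 0,"wy": -0.003,"wz": 0,"dx": 4.7,"dy": 0.4,"dz": 1,"hand": 0},{"wx": 0,"wy": -0.003,"wz": 0,"dx": 5.4,"dy": 0.4,"dz": 1.2,"hand": 0},{"wx": 0,"wy": -0.003,"wz": 0,"dx": 6,"dy": 0.4,"dz": 1.4,"hand": 0}]'

```text
time_s: 39.85
ee_pos: [0.5021, 0.0995, 0.0701]
orientation: [-1.569, 0.013, 0.034]
wrist_force: [-7.4, -0.7, -0.7]
opening: 0.004
```

```bash
python3 r.py
```

```text
39.85 [-7.35 -0.65 -0.73] [-0.02  1.64  0.02] [0.50213 0.09945 0.07011] [-1.5689  0.0127  0.0339]
39.9 [-7.18  0.55 -0.76] [-0.1   1.5  -0.03] [0.50227 0.09947 0.07015] [-1.5689  0.0125  0.0339]
39.95 [-6.72 -0.48 -0.49] [-0.11  1.53  0.04] [0.50229 0.09947 0.07014] [-1.5689  0.0125  0.0339]
```

Call:
jog_arm --increments '[{"wx": 0,"wy": 0,"wz": 0,"dx": -2,"dy": 0,"dz": 0,"hand": 0},{"wx": 0,"wy": 0,"wz": 0,"dx": -8,"dy": 0,"dz": 0,"hand": 0},{"wx": 0,"wy": 0,"wz": 0,"dx": -16,"dy": 0,"dz": 5,"hand": 0},{"wx": 0,"wy": 0,"wz": 0,"dx": -20,"dy": 0,"dz": 30,"hand": 0},{"wx": 0,"wy": 0,"wz": 0,"dx": -20,"dy": 0,"dz": 70,"hand": 0},{"wx": 0,"wy": 0,"wz": 0,"dx": -20,"dy": -20,"dz": 110,"hand": 0},{"wx": 0,"wy": 0,"wz": 0,"dx": -20,"dy": -55,"dz": 145,"hand": 0},{"wx": 0,"wy": 0,"wz": 0,"dx": -20,"dy": -95,"dz": 170,"hand": 0},{"wx": 0,"wy": 0,"wz": 0,"dx": -20,"dy": -135,"dz": 185,"hand": 0},{"wx": 0,"wy": 0,"wz": 0,"dx": -20,"dy": -150,"dz": 190,"hand": 0},{"wx": 0,"wy": 0,"wz": 0,"dx": -20,"dy": -150,"dz": 190,"hand": 0},{"wx": 0,"wy": 0,"wz": 0,"dx": -20,"dy": -150,"dz": 190,"hand": 0}]'

```text
time_s: 41.0
ee_pos: [0.4827, -0.0519, 0.2617]
orientation: [-1.569, 0.009, 0.031]
wrist_force: [-1.1, 1.5, -0.1]
opening: 0.001
```

Run:
```python
from h import *
s=bot.capture("scene");cv2.imwrite("pics/fs28.png",s[:,:,::-1]);t=bot.capture("top")
cv2.imwrite("pics/ft28.png",t[:,:,::-1])
a=cv2.imread("pics/scene0.png")
cv2.imwrite("pics/s28.png",np.hstack([cv2.resize(x[210:275,205:265],None,fx=6,fy=8,interpolation=cv2.INTER_CUBIC) for x in(a,s[:,:,::-1])]))
o=bot.observe();print(o["ee_pos"],o["orientation"],o["time_s"],o["wrist_force"],o["qd"].round(3))
g=s.max(2);print(g[248:258,230:242])
```

```text
[ 0.48190416 -0.05013924  0.26014663] [-1.56849709  0.01214204  0.03375254] 41.1 [-0.00181653  0.02171807 -0.10490491] [ 0.021  0.01  -0.009 -0.003 -0.003 -0.002]
[[ 13  13  13  11  12  13  32  64  74  73  64  62]
 [ 17  21  19  19  27  43  64  74  74  67  63  61]
 [ 48  41  45  48  56  71  83  76  70  61  61  60]
 [ 70  71  74  83  87  94 126  93  65  61  60  61]
 [ 76  82  93 131 140 141 136  90  64  60  61  62]
 [ 84 105 128 137 141 143 115  79  63  59  61  62]
 [ 78  82  85  90 107 129  92  66  62  61  61  59]
 [ 79  78  77  77  80  85  72  61  63  62  62  62]
 [ 78  78  77  77  77  77  68  63  61  61  57  60]
 [ 79  77  77  76  77  77  64  62  61  62  55  58]]
```

View pics/s28.png

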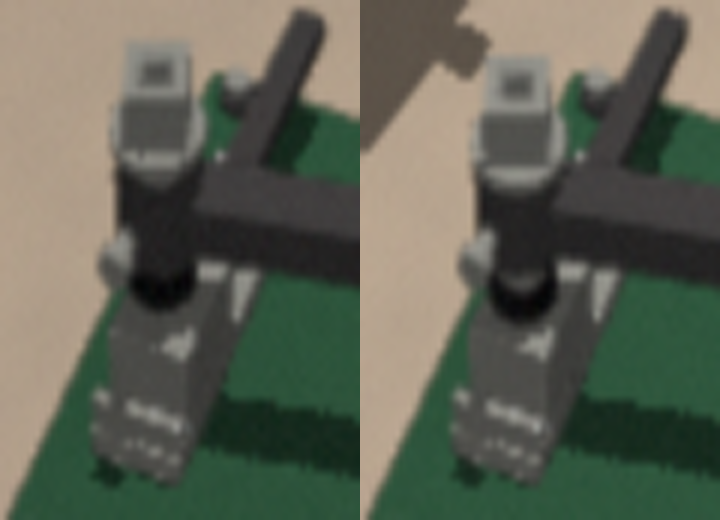

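View pics/fs28.png

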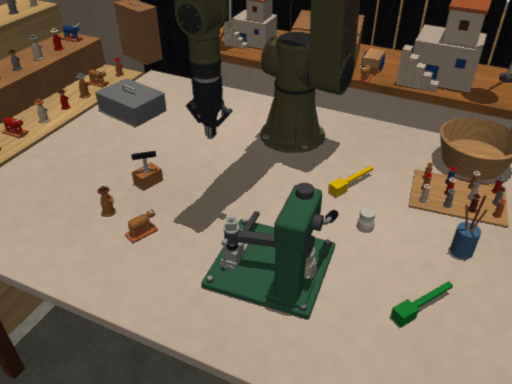

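```bash
python3 -c "
from workcell import bot
print(bot.sign_off()); print(bot.observe()['time_s'])"
```

```text
the job is handed in; nothing more can be done
None
the job is handed in; nothing more can be done
```

I set the screw, put the key back in its stand and handed the job in at about 41 s. No verdict was reported.

**What I did:** I took the key from its stand, seated it in the socket and turned the screw clockwise in three steps of about 1.93, 1.26 and 0.13 rad. After the first two steps I tested the drag at the block's handle.

**Drag tests:**
- **After step 1:** about 2.6 N, so the block was free.
- **After step 2:** about 5.4 N when pulled, a nip of about 3 N.
- **After step 3:** 7.2–7.5 N, which puts the nip at about 4.5–5 N. This last figure comes from pushing the block back, not from a final pull.

**Last pictures:**
- The key stands upright in the stand's hole, down on its collar.
- The screw head is about 6 mm lower.
- The block lies flat, within about 1 mm of where it started.
- The figures and the jar look unmoved.
- The arm is clear of everything.

**Checks that disagreed or went badly:**
- **Push tests with the handle gripped:** one early push reached 14 N (8 N vertical) without moving the block, and a later one tipped it by about 0.017 rad. I let it settle flat and pushed it back by the handle's end instead. The nip force during those moments is not known.
- **Camera and arm positions:** they differed by about 2 mm at the socket. I corrected this by force and sight.

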